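# Load the tilt-out feeding bin beside the tank

## Robot

A 6-joint arm with a two-finger parallel gripper is mounted at the origin on the work surface. World frame = base frame: x ahead of the robot, y to its left, z up, the work surface at z = 0. Lengths are in m, angles in rad, forces in N, time in s.
With the tool pointing down it reaches from about 0.425 to 0.95 m from the base axis. Payload 3.5 kg.
Tool frame: the origin (TCP) lies at the very end of the fingers, on their centre line; the grasp point (between the pads) lies behind it (ctrl.grasp_offset is the z of the grasp point in the tool frame, in m); z points along the fingers, x is the direction in which the jaws open and shut, and the axes are right-handed (so a half turn about z gives the same grasp; the last joint's range is limited). The gripper opens to 85 mm and grips with 20 to 120 N. Pads are 22 mm wide; open, the fingers measure 114 mm over their backs; the gripper's body (76 mm by 85 mm) begins 54 mm behind the grasp point. The pads swing forward as they close: fully open they stand 13 mm farther back than shut.
Start: joints at [1.081, 0.286, 1.577, -0, 1.279, -0.15], TCP at [0.225, 0.636, 0.202] pointing down, gripper open.
Joint ranges: [-2.77, 2.77], [-0.9, 2.22], [0.21, 2.48], [-1.53, 4.67], [0.24, 2.81], [-2.84, 2.84]. Speed limits (rad/s): [2.79, 2.79, 3.14, 3.14, 3.14, 3.14].

## Interface

Orientations are given as a unit quaternion [x, y, z, w].
In Python, from plant import ctrl gives the robot as it stands.
- The arm moves only by the shell command python3 -m jog 'ROWS' [FORCE]. ROWS is JSON, a list of rows, each an object with "grip": the closure, from 0 (fully open) to 1 (shut); "xyz": the shift along the tool's x, y, z in m, a list of three; "dr": the turn, a rotation vector about the tool's x, y, z in rad, a list of three. A call has 1 to 12 rows; each row is the pose to reach, as a shift and turn from the pose commanded when the call began, along the tool's axes at that moment; what a row does not reach only later rows make up. A row lasts 1/12 s, in which the tool goes at most 41.7 mm and 7.16 degrees, less where a joint would pass 70% of its speed; a pose out of reach is approached as far as the arm can. A call with a gripper value outside its range is refused whole. The fingers move at their own pace and stop on an object; FORCE is the grip in N (left out, the last holds). Time passes only in rows, so rows that repeat a pose let the fingers close. It gives the time, the measured TCP pose, the force and the opening at its end, in the units of the state.
- ctrl.get_state(): the state, without advancing time (a new reading comes with each control period).
- ctrl.read_camera(name): name is "scene" or "top" or "wrist"; returns the picture (420x560x3 uint8, red, green, blue); there is no depth.
- ctrl.get_calibration(name): a dict with "mtx" (3x3 intrinsics, pixels), "k1" (the pictures are not rectified: a ray, as slopes to the right and down, at radius r is drawn at 1 + k1 r^2 times it, then the intrinsics apply), "R" (3x3) and "t" (3): a world point X has camera coordinates R X + t; the wrist camera has in their place "hand_eye" (4x4, takes a point from camera to tool coordinates, whose origin is the TCP and whose axes are the tool frame's). Camera axes: x right, y down, z forward; pixel columns grow to the right and rows downward; lengths in m; the calibration is good to about 2 mm. A picture is of the moment at which its call begins: read the wrist's pose just before it. get_calibration takes no time and is no camera call.
- ctrl.sign_off(): hands the job in, once; it reports no verdict.
The state is a dict: "time": time; "qpos": joint angles; "dq": joint speeds; "joint_efforts": joint torques, N m; "eef_pos": TCP position; "tcp_rot": TCP orientation; "contact_force": force on the tool from outside, world axes, zero at the start; "wrist_torque": the same for the moment, N m; "opening": opening from 0.0 (shut) to 1.0 (fully open).
Only numpy, scipy, OpenCV 4.12 (cv2) and the standard library are available. Lean on these libraries where they do the work, as an engineer would, in place of code of your own. Each camera call takes 0.05 s, during which the arm holds its last target.

## Task

Pack the open clear bin with the feeding things: the short yellow canister upright in the square-rimmed pocket, the small orange scoop flat and lengthways in the long pocket, and the glass cup upright in the round pocket; only once the cup is in its pocket, stand the solid white food block upright inside the cup. Leave the tall canister, the big scoop and the hollow white tube where they are.

Things in the scene. Friction and masses are not known exactly. Their poses are not given: they have to be found in the camera images.
- canister_mid (a point): Short yellow flake canister with white screw cap, round, diameter 58, height 52, upright on the shelf, 90 g. Point: its centre, half-way up; z up. (Sizes in mm.)
- cup_mid (a point): Straight round glass feeding cup, open on top, outer diameter 62, height 28, wall 3, floor 4 thick, 90 g. Point: its centre, half-way up (14 above its underside); z up. (Sizes in mm.)
- scoop_bowl (a point): Small orange plastic scoop lying level: box-shaped open bowl 40 long (x), 36 wide (y), 28 high, and a flat handle 14 wide, 5 thick at rim height that runs 46 out from the bowl's end along +x; 86 long in all, 30 g. Point: centre of the bowl, half-way up (14 above its underside); x towards the handle's end, z up. (Sizes in mm.)
- block_mid (a point): White solid holiday food block, an upright plain cylinder of diameter 28, height 54, closed flat top, 40 g; standing in the cup its top 30 mm stay above the cup's rim. Point: its centre, half-way up; z up. (Sizes in mm.)
- pocket_round: Fixed liner in the open clear bin (three side by side, order varies, centres 96 apart along y): grey plate 120 x 94 x 3 (x, y, z), origin mid-underside, x across the bin's depth, y along it; things stand on the plate, 3 above the origin. This one carries a round white rim, inner diameter 86, top 8 above the origin. Bin walls reach 26 above the origin, inside depth 124.
- pocket_square: Fixed liner in the open clear bin (three side by side, order varies, centres 96 apart along y): grey plate 120 x 94 x 3 (x, y, z), origin mid-underside, x across the bin's depth, y along it; things stand on the plate, 3 above the origin. This one carries a square white rim, 84 x 84 inside, top 8 above the origin. The bin's white housing, 60 high, stands 70 off towards +x.
- pocket_long: Fixed liner in the open clear bin (three side by side, order varies, centres 96 apart along y): grey plate 120 x 94 x 3 (x, y, z), origin mid-underside, x across the bin's depth, y along it; things stand on the plate, 3 above the origin. This one carries a long narrow white rim, 112 (x) by 56 (y) inside, top 8 above the origin.
- tall_canister_mid (a point): Look-alike, stays: tall yellow canister with white cap, diameter 58, height 80. Point: its centre, half-way up. (Sizes in mm.)
- big_scoop_bowl (a point): Look-alike, stays: larger orange gravel scoop, bowl 58 x 50 x 36 high, 118 long in all. Point: centre of the bowl, half-way up; x towards the handle's end. (Sizes in mm.)
- tube_mid (a point): Look-alike, stays: white ceramic filter tube standing upright, diameter 32, height 54, with a 20 wide hole right through. Point: its centre, half-way up. (Sizes in mm.)
Not all that is in view belongs to the job. Of the things like the part that bears cup_mid, leave any that is green or purple; of the rest the smaller one is meant.

How it is judged:
By the outcome, as a careful person would: the job done as asked, in the order asked, and still so for the second after the job is handed in, with the robot touching nothing.
It also fails if it takes over 106 s, if anything falls off the work surface, if the arm or the gripper's body presses on something with over 40 N, if the wrist force passes 120 N, or if a joint passes its speed limit or range.

## Working session

There is one attempt and no reset: what is moved stays moved. The work goes in short steps, Python scripts to look and compute and a shell command to move; the robot and the scene stay as the last step left them, time stands still between calls to the robot, and variables do not carry over. Pictures are saved under pics/ and viewed, and the job is handed in when it is done.

```bash
ls; mkdir -p pics
python3 - <<'E'
from plant import ctrl
import cv2
s=ctrl.get_state(); print({k:v for k,v in s.items()})
print(ctrl.grasp_offset)
for n in ("scene","top","wrist"):
    im=ctrl.read_camera(n); cv2.imwrite(f"pics/{n}0.png",im[:,:,::-1])
    c=ctrl.get_calibration(n); print(n,c)
E
```

```text
pics
{'time': 0.0, 'qpos': array([ 1.08100060e+00,  2.87217629e-01,  1.57821960e+00, -6.58249549e-06,
        1.27858724e+00, -1.50018321e-01]), 'dq': array([-0.00135919,  0.00052011, -0.00150245,  0.00240609, -0.00151688,
       -0.00039344]), 'joint_efforts': array([ 6.96307179e-04, -4.05990243e+01, -2.92621851e+01, -1.64907219e-04,
        5.86780894e-03, -1.08936706e-05]), 'eef_pos': array([0.22459366, 0.6357508 , 0.20038956]), 'tcp_rot': array([ 8.16478252e-01,  5.77374910e-01, -1.08512246e-03,  5.48589815e-04]), 'contact_force': array([0.45365166, 0.3626921 , 0.23267962]), 'wrist_torque': array([0.00162632, 0.01013325, 0.02144976]), 'opening': 0.9984516794932548}
-0.0187
scene {'mtx': array([[537.60868571,   0.        , 287.13092629],
       [  0.        , 537.60868571, 208.38897228],
       [  0.        ,   0.        ,   1.        ]]), 'k1': -0.12884991621393058, 'R': array([[-0.37652174,  0.9260997 ,  0.02388983],
       [ 0.59094245,  0.25995786, -0.76368117],
       [-0.71345526, -0.27342505, -0.64515141]]), 't': array([ 0.27599753, -0.22168688,  1.79519661])}
top {'mtx': a
[... 271 characters left out ...]
  2.19223127e-03, -1.42384191e-01],
       [ 1.42398807e-01,  2.08695289e-02, -9.89589330e-01]]), 't': array([-0.10241276,  0.50552681,  0.81652371])}
wrist {'mtx': array([[310.41460919,   0.        , 282.49701211],
       [  0.        , 310.41460919, 202.28358894],
       [  0.        ,   0.        ,   1.        ]]), 'k1': -0.0334322392966562, 'hand_eye': array([[ 9.99999790e-01,  6.35050233e-04,  1.27923215e-04,
        -1.03426507e-03],
       [-6.44269479e-04,  9.54349033e-01,  2.98692998e-01,
        -7.56298715e-02],
       [ 6.76016619e-05, -2.98693018e-01,  9.54349242e-01,
        -1.71975280e-01],
       [ 0.00000000e+00,  0.00000000e+00,  0.00000000e+00,
         1.00000000e+00]])}
```

View pics/scene0.png

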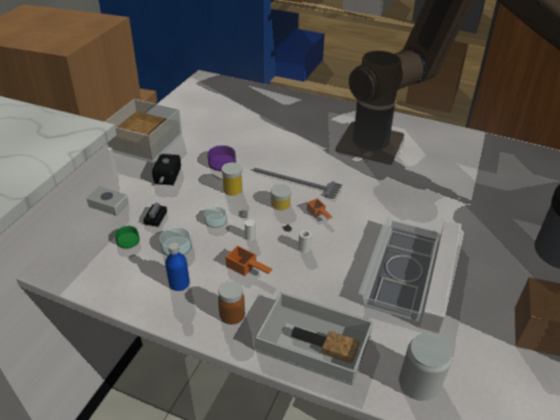

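View pics/top0.png

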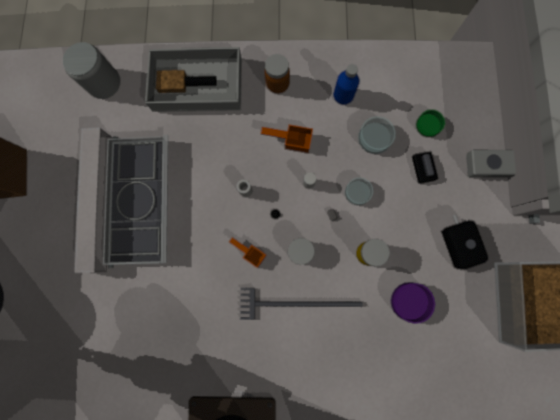

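View pics/wrist0.png

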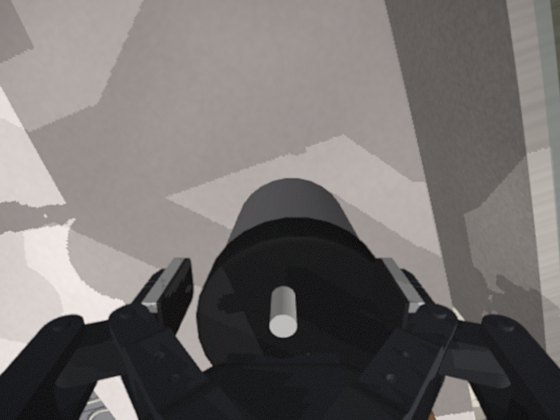

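```bash
cat > h.py <<'E'
import numpy as np, cv2
from scipy.spatial.transform import Rotation as Rn
from plant import ctrl
def cam(n,s=None):
    c=ctrl.get_calibration(n); K=c['mtx']; k1=c['k1']
    if 'R' in c: return K,k1,c['R'],c['t']
    he=c['hand_eye']; T=np.eye(4); T[:3,:3]=Rn.from_quat(s['tcp_rot']).as_matrix(); T[:3,3]=s['eef_pos']
    W=np.linalg.inv(T@he); return K,k1,W[:3,:3],W[:3,3]
def ray(C,uv):
    K,k1,R,t=C
    d=np.array([k1,0,0,0.])
    p=cv2.undistortPoints(np.array([[uv]],float),K,d)[0,0]
    return -R.T@t, R.T@np.array([p[0],p[1],1.])
def onz(C,uv,z):
    o,d=ray(C,uv); return o+d*(z-o[2])/d[2]
def proj(C,X):
    K,k1,R,t=C
    return cv2.projectPoints(np.atleast_2d(X).astype(float),cv2.Rodrigues(R)[0],t,K,np.array([k1,0,0,0.]))[0][:,0]
def tri(C1,a,C2,b):
    o1,d1=ray(C1,a);o2,d2=ray(C2,b)
    s=np.linalg.lstsq(np.c_[d1,-d2],o2-o1,rcond=None)[0]
    p,q=o1+s[0]*d1,o2+s[1]*d2
    return (p+q)/2,np.linalg.norm(p-q)
def crop(im,x0,y0,x1,y1,f,name):
    cv2.imwrite(name,cv2.resize(im[y0:y1,x0:x1,::-1],None,fx=f,fy=f,interpolation=cv2.INTER_CUBIC))
E
python3 - <<'E'
import cv2
from h import *
t=cv2.imread('pics/top0.png')[:,:,::-1]; s=cv2.imread('pics/scene0.png')[:,:,::-1]
crop(t,220,110,410,280,4,'pics/t_c1.png')
crop(t,70,120,180,275,3.8,'pics/t_c2.png')
crop(s,100,140,360,290,3,'pics/s_c1.png')
crop(s,350,210,470,330,4.5,'pics/s_c2.png')
E
```

```text
(no output)
```

View pics/t_c1.png

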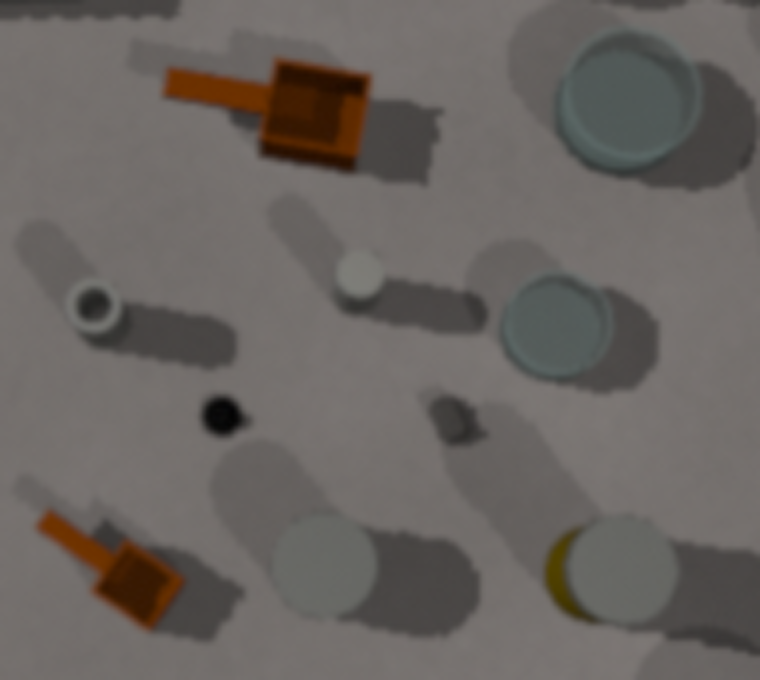

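View pics/t_c2.png

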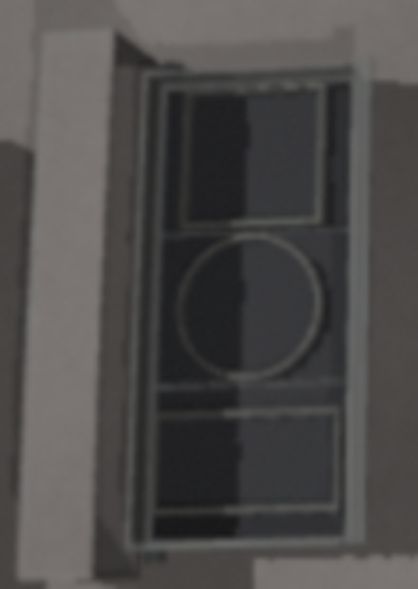

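View pics/s_c1.png

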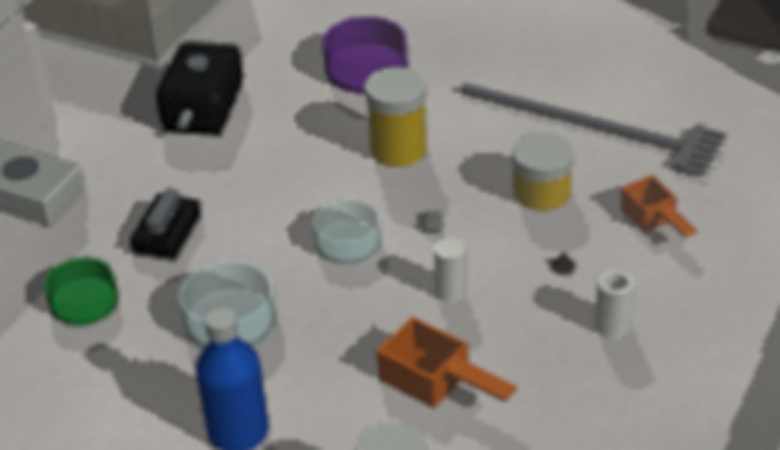

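View pics/s_c2.png

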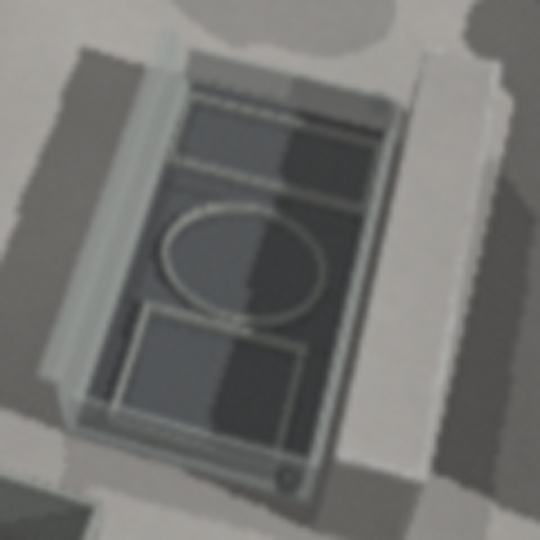

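Run:
```python
from h import *
np.set_printoptions(precision=4,suppress=True)
T=cam('top');S=cam('scene')
t2=lambda x,y:(70+x/3.8,120+y/3.8); s2=lambda x,y:(350+x/4.5,210+y/4.5)
t1=lambda x,y:(220+x/4,110+y/4); s1=lambda x,y:(100+x/3,140+y/3)
P=lambda n,a,b:print(n,*tri(T,a,S,b))
P('circ',t2(250,306),s2(243,263))
P('sqA',t2(325,84),s2(117,412));P('sqB',t2(180,225),s2(305,350));P('sqC',t2(320,220),s2(150,305))
P('lgA',t2(338,408),s2(175,160));P('lgB',t2(335,507),s2(188,97))
P('can',t1(325,565),s1(543,152)); P('tall',t1(622,570),s1(397,88))
P('cup',t1(557,326),s1(347,222)); P('block',t1(360,272),s1(451,247)); P('tube',t1(94,307),s1(616,284))
P('scoop handle end',t1(47,522),s1(690,230))
for n,q,z in [('circ',t2(250,306),.008),('sqc',t2(253,154),.008),('lgc',t2(245,460),.008),('can',t1(325,565),.052),('cup',t1(557,326),.028),('block',t1(360,272),.054),('bowltop',t1(138,584),.028),('handle',t1(47,522),.028)]:
    print(n,onz(T,q,z))
```

```text
circ [0.5353 0.2358 0.0054] 0.0035020007243233057
sqA [0.6754 0.1961 0.0122] 0.009717214248556085
sqB [0.5872 0.2828 0.0071] 0.001954817294600226
sqC [0.5891 0.1944 0.0072] 0.005610317064061016
lgA [0.4708 0.1785 0.006 ] 0.007050822137277848
lgB [0.4114 0.175  0.0052] 0.0009869770145507805
can [ 0.4148 -0.1518  0.0446] 0.004931261781029994
tall [ 0.4106 -0.3063  0.071 ] 0.006741040294630955
cup [ 0.552  -0.2873  0.0196] 0.00391197916291748
block [ 0.5764 -0.1717  0.0504] 0.006145337700623576
tube [ 0.5584 -0.0242  0.0457] 0.004271251864119826
scoop handle end [0.4398 0.0038 0.0216] 0.005086923686200085
circ [0.5353 0.233  0.008 ]
sqc [0.6327 0.2368 0.008 ]
lgc [0.4398 0.2311 0.008 ]
can [ 0.4154 -0.1538  0.052 ]
cup [ 0.5511 -0.2875  0.028 ]
block [ 0.5766 -0.1744  0.054 ]
bowltop [ 0.4057 -0.0509  0.028 ]
handle [0.4402 0.0005 0.028 ]
```

```bash
cat >> h.py <<'E'
def Rdown(yaw_deg,tilt_deg=0):
    """jaw axis at yaw; tilt about tool x"""
    a=np.radians(yaw_deg); x=np.array([np.cos(a),np.sin(a),0]); z=np.array([0,0,-1.]); y=np.cross(z,x)
    return np.c_[x,y,z]@Rn.from_euler('x',tilt_deg,degrees=True).as_matrix()
def go(p,yaw,tilt=0):
    s=ctrl.get_state(); R0=Rn.from_quat(s['tcp_rot']).as_matrix()
    d=R0.T@(np.array(p)-s['eef_pos']); r=Rn.from_matrix(R0.T@Rdown(yaw,tilt)).as_rotvec()
    print('xyz',d.round(4),'dr',r.round(4),'rows~',np.linalg.norm(d)/.0417,np.degrees(np.linalg.norm(r))/7.16)
def st():
    s=ctrl.get_state(); R0=Rn.from_quat(s['tcp_rot']).as_matrix()
    print('t',round(s['time'],2),'p',s['eef_pos'].round(4),'yaw',np.degrees(np.arctan2(R0[1,0],R0[0,0])).round(1),'z',R0[:,2].round(3),'F',s['contact_force'].round(1),'op',round(s['opening'],3),'q',s['qpos'].round(2))
E
python3 -m jog '[{"grip":0,"xyz":[0,0,-0.04],"dr":[0,0,0]},{"grip":0,"xyz":[0,0,-0.08],"dr":[0,0,0]}]' 60
python3 -c "
from h import *
st(); go([.445,-.02,.20],-34)"
```

```text
time: 0.32
eef_pos: [0.2239, 0.6343, 0.2774]
tcp_rot: [0.816, 0.577, -0.005, 0.002]
contact_force: [0.3, 1.1, 0.1]
opening: 1.0
t 0.32 p [0.2239 0.6343 0.2774] yaw 70.5 z [-0.005 -0.009 -1.   ] F [0.3 1.1 0.1] op 1.0 q [ 1.08  0.24  1.49 -0.    1.42 -0.15]
xyz [-0.5424  0.4267  0.0823] dr [0.0082 0.0085 1.8244] rows~ 16.666232577042003 14.599428168685874
```

```bash
python3 -m jog '[{"grip":0.3,"xyz":[-0.54,0.427,0.04],"dr":[0,0,1.82]},{"grip":0.3,"xyz":[-0.54,0.427,0.04],"dr":[0,0,1.82]},{"grip":0.3,"xyz":[-0.54,0.427,0.04],"dr":[0,0,1.82]},{"grip":0.3,"xyz":[-0.54,0.427,0.04],"dr":[0,0,1.82]},{"grip":0.3,"xyz":[-0.54,0.427,0.04],"dr":[0,0,1.82]},{"grip":0.3,"xyz":[-0.54,0.427,0.04],"dr":[0,0,1.82]},{"grip":0.3,"xyz":[-0.54,0.427,0.08],"dr":[0,0,1.82]},{"grip":0.3,"xyz":[-0.54,0.427,0.08],"dr":[0,0,1.82]},{"grip":0.3,"xyz":[-0.54,0.427,0.08],"dr":[0,0,1.82]},{"grip":0.3,"xyz":[-0.54,0.427,0.08],"dr":[0,0,1.82]},{"grip":0.3,"xyz":[-0.54,0.427,0.08],"dr":[0,0,1.82]},{"grip":0.3,"xyz":[-0.54,0.427,0.08],"dr":[0,0,1.82]}]'
python3 -c "
from h import *
st(); go([.445,-.02,.20],-34)"
```

```text
time: 1.32
eef_pos: [0.3855, 0.1644, 0.2301]
tcp_rot: [0.991, -0.137, 0.0, -0.0]
contact_force: [1.1, 0.2, 0.2]
opening: 0.703
t 1.32 p [0.3855 0.1644 0.2301] yaw -15.7 z [ 0.001  0.    -1.   ] F [1.1 0.2 0.2] op 0.703 q [ 0.16 -0.34  2.14  0.    1.34  0.43]
xyz [0.1073 0.1614 0.0301] dr [-3.000e-04 -5.000e-04  3.187e-01] rows~ 4.702485924457359 2.55027998905248
```

```bash
python3 -m jog '[{"grip":0.3,"xyz":[0.107,0.161,0.03],"dr":[0,0,0.319]},{"grip":0.3,"xyz":[0.107,0.161,0.03],"dr":[0,0,0.319]},{"grip":0.3,"xyz":[0.107,0.161,0.03],"dr":[0,0,0.319]},{"grip":0.3,"xyz":[0.107,0.161,0.03],"dr":[0,0,0.319]},{"grip":0.3,"xyz":[0.107,0.161,0.03],"dr":[0,0,0.319]},{"grip":0.3,"xyz":[0.107,0.161,0.03],"dr":[0,0,0.319]},{"grip":0.3,"xyz":[0.107,0.161,0.03],"dr":[0,0,0.319]}]'
python3 -c "
from h import *
st(); 
im=ctrl.read_camera('wrist'); cv2.imwrite('pics/w1.png',im[:,:,::-1])"
```

```text
time: 1.9
eef_pos: [0.4457, -0.0186, 0.1998]
tcp_rot: [0.957, -0.291, -0.001, -0.0]
contact_force: [1.0, 1.2, 0.1]
opening: 0.699
t 1.9 p [ 0.4457 -0.0186  0.1998] yaw -33.9 z [-0.002  0.001 -1.   ] F [1.  1.2 0.1] op 0.699 q [-0.27 -0.24  2.12  0.    1.27  0.32]
```

View pics/w1.png

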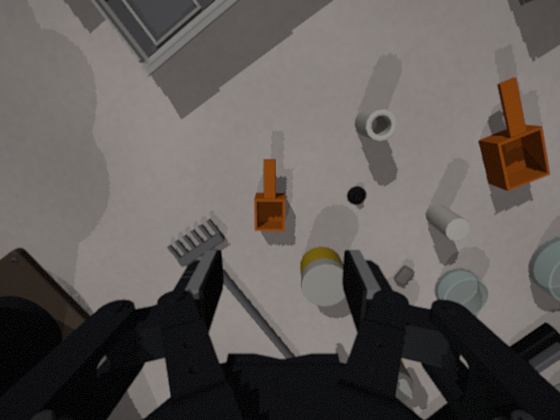

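```bash
cat >> h.py <<'E'
def scoopw(im,s,z=.028,box=(230,140,310,250),show=None):
    C=cam('wrist',s); h=cv2.cvtColor(np.ascontiguousarray(im),cv2.COLOR_RGB2HSV)
    m=((h[...,0]<20)&(h[...,1]>150)&(h[...,2]>60)).astype(np.uint8); mm=np.zeros_like(m); x0,y0,x1,y1=box; mm[y0:y1,x0:x1]=m[y0:y1,x0:x1]
    n,l,stt,c=cv2.connectedComponentsWithStats(mm); i=1+np.argmax(stt[1:,4]); print('bbox',stt[i])
    return C,(l==i)
E
python3 - <<'E'
from h import *
s=ctrl.get_state(); im=cv2.imread('pics/w1.png')[:,:,::-1]
C,m=scoopw(im,s)
ys,xs=np.nonzero(m)
for y in range(ys.min(),ys.max()+1,4):
    r=xs[ys==y]; print(y,r.min(),r.max())
crop(im,230,140,350,320,3.3,'pics/w1c.png')
E
```

```text
bbox [ 255  159   30   72 1435]
159 273 273
163 264 274
167 264 274
171 264 274
175 264 274
179 264 275
183 264 275
187 264 275
191 264 275
195 256 284
199 255 284
203 255 284
207 255 284
211 255 284
215 255 284
219 255 284
223 255 284
227 255 284
```

View pics/w1c.png

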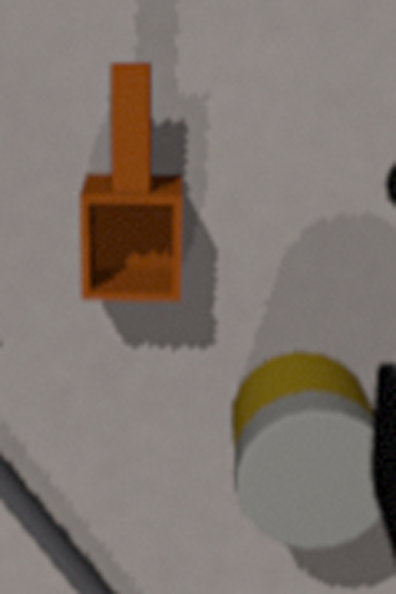

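Run:
```python
from h import *
s=ctrl.get_state()
C=cam('wrist',s);np.set_printoptions(precision=4,suppress=True)
a=onz(C,(269.8,199),.028);b=onz(C,(269.8,231),.028);e=onz(C,(270,159),.028)
l=onz(C,(255,220),.028);r=onz(C,(285,220),.028)
print(a,b,e,np.linalg.norm(a-b),np.linalg.norm(e-a),np.linalg.norm(l-r))
c=(a+b)/2; d=(e-b)/np.linalg.norm(e-b); print('bowl',c,'dir',np.degrees(np.arctan2(d[1],d[0])))
cc=np.array([proj(C,[.4154,-.1538,.052])]);print(cc)
for k in (8,12): go((c+d*k/1000)[:2].tolist()+[.10],np.degrees(np.arctan2(d[1],d[0]))-90)
print(c+d*.010)
```

```text
[ 0.4184 -0.0332  0.028 ] [ 0.3958 -0.0662  0.028 ] [0.4449 0.005  0.028 ] 0.03996892153055569 0.04651350150464738 0.03547930902244771
bowl [ 0.4071 -0.0497  0.028 ] dir 55.41679596237733
[[[324.46   287.2537]]]
xyz [-0.0139  0.0401  0.1   ] dr [-0.      0.0013  0.0141] rows~ 2.606318359132487 0.11310864982270012
xyz [-0.0138  0.0361  0.1   ] dr [-0.      0.0013  0.0141] rows~ 2.572268975305601 0.11310864982270012
[ 0.4128 -0.0415  0.028 ]
```

```bash
python3 -m jog '[{"grip":0.3,"xyz":[-0.0138,0.038,0.04],"dr":[0,0,0.014]},{"grip":0.3,"xyz":[-0.0138,0.038,0.08],"dr":[0,0,0.014]},{"grip":0.3,"xyz":[-0.0138,0.038,0.12],"dr":[0,0,0.014]},{"grip":0.3,"xyz":[-0.0138,0.038,0.12],"dr":[0,0,0.014]},{"grip":0.3,"xyz":[-0.0138,0.038,0.12],"dr":[0,0,0.014]}]'
python3 -c "
from h import *
st(); go([.4128,-.0415,.010],-34.6)"
```

```text
time: 2.37
eef_pos: [0.4105, -0.0393, 0.0777]
tcp_rot: [0.955, -0.296, -0.004, -0.0]
contact_force: [0.1, -0.5, -0.2]
opening: 0.702
t 2.37 p [ 0.4105 -0.0393  0.0777] yaw -34.4 z [-0.007  0.003 -1.   ] F [ 0.1 -0.5 -0.2] op 0.702 q [-0.34 -0.16  2.29  0.    1.02  0.26]
xyz [0.0036 0.0004 0.0677] dr [0.0017 0.0073 0.0035] rows~ 1.625857024749278 0.066324737364011
```

```bash
python3 -m jog '[{"grip":0.3,"xyz":[0.003,0,0.035],"dr":[0,0,0]},{"grip":0.3,"xyz":[0.003,0,0.068],"dr":[0,0,0]},{"grip":0.3,"xyz":[0.003,0,0.068],"dr":[0,0,0]},{"grip":0.3,"xyz":[0.003,0,0.068],"dr":[0,0,0]}]'
python3 -c "
from h import *
st(); go([.4128,-.0415,.010],-34.6)"
```

```text
time: 2.7
eef_pos: [0.4164, -0.0425, 0.0134]
tcp_rot: [0.955, -0.296, -0.0, -0.0]
contact_force: [0.5, -1.3, 0.4]
opening: 0.703
t 2.7 p [ 0.4164 -0.0425  0.0134] yaw -34.4 z [-0.001  0.    -1.   ] F [ 0.5 -1.3  0.4] op 0.703 q [-0.35 -0.03  2.31  0.    0.86  0.26]
xyz [-0.0036  0.0012  0.0034] dr [0.0001 0.001  0.0033] rows~ 0.12255768613279594 0.0278277279059982
```

Good. Nudge, then close.

```bash
python3 -m jog '[{"grip":0.3,"xyz":[-0.0035,0.001,0.002],"dr":[0,0,0]},{"grip":0.6,"xyz":[-0.0035,0.001,0.002],"dr":[0,0,0]},{"grip":0.8,"xyz":[-0.0035,0.001,0.002],"dr":[0,0,0]},{"grip":0.8,"xyz":[-0.0035,0.001,0.002],"dr":[0,0,0]},{"grip":0.8,"xyz":[-0.0035,0.001,0.002],"dr":[0,0,0]},{"grip":0.8,"xyz":[-0.0035,0.001,0.002],"dr":[0,0,0]},{"grip":0.8,"xyz":[-0.0035,0.001,0.002],"dr":[0,0,0]},{"grip":0.8,"xyz":[-0.0035,0.001,0.002],"dr":[0,0,0]}]' 30
python3 -c "
from h import *
st(); im=ctrl.read_camera('wrist'); cv2.imwrite('pics/w2.png',im[:,:,::-1]); go([.43,.05,.12],0)"
```

```text
time: 3.37
eef_pos: [0.4124, -0.0419, 0.0105]
tcp_rot: [0.955, -0.297, 0.0, -0.0]
contact_force: [-0.3, -0.0, -0.2]
opening: 0.2
t 3.37 p [ 0.4124 -0.0419  0.0105] yaw -34.5 z [ 0. -0. -1.] F [-0.3 -0.  -0.2] op 0.2 q [-0.35 -0.03  2.32  0.    0.85  0.25]
xyz [-0.0376 -0.0857 -0.1096] dr [ 0.000e+00  1.000e-04 -6.021e-01] rows~ 3.4562912000300585 4.818359034171059
```

View pics/w2.png

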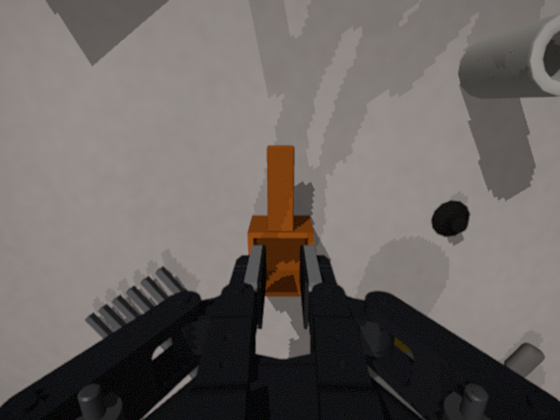

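Run:
```python
from h import *
s=ctrl.read_camera('scene'); crop(s,240,120,400,270,4,'pics/s3.png')
w=cv2.imread('pics/w2.png')[:,:,::-1]; crop(w,200,130,370,340,2.8,'pics/w2c.png')
C=cam('wrist',ctrl.get_state())
p=ctrl.get_state()['eef_pos']; print(proj(C,p))
```

```text
[[280.89495587 236.62499185]]
```

View pics/s3.png

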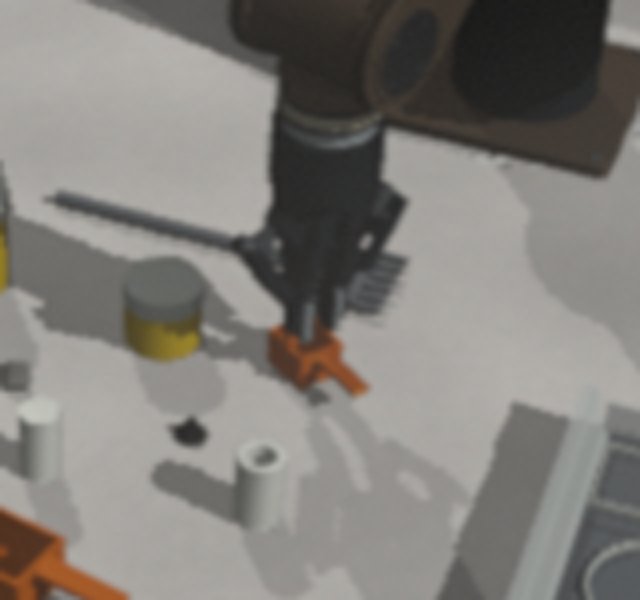

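View pics/w2c.png

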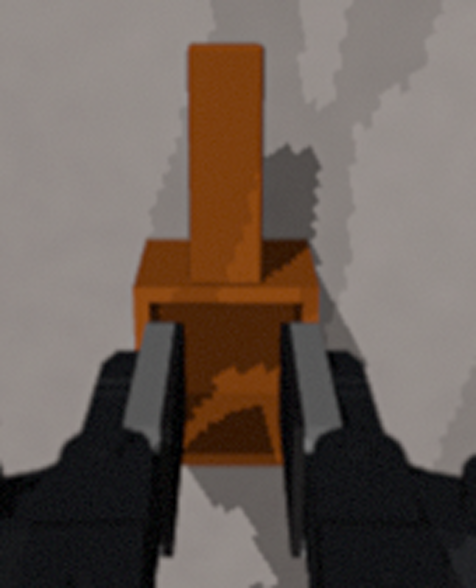

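Run:
```python
from h import *
c=ctrl.get_calibration('wrist');he=c['hand_eye'];K=c['mtx'];k=np.array([c['k1'],0,0,0])
def tl(uv,y):
    p=cv2.undistortPoints(np.array([[uv]],float),K,k)[0,0]; d=he[:3,:3]@[p[0],p[1],1]; o=he[:3,3]; return o+d*(y-o[1])/d[1]
for uv in [(200+182/2.8,130+322/2.8),(200+282/2.8,130+322/2.8)]: print(tl(uv,-.011),tl(uv,0))
# w1 at 0.7: front edges approx
for uv in [(221,250),(346,250)]: print(tl(uv,-.011))
```

```text
[-0.00750878 -0.011      -0.03513219] [-0.00893588  0.         -0.01175125]
[ 0.00974219 -0.011      -0.03511611] [ 0.01126254  0.         -0.01173242]
[-0.02775613 -0.011      -0.04064475]
[ 0.03059065 -0.011      -0.0405965 ]
```

Run:
```python
from h import *
st()
C=cam('scene'); s=ctrl.get_state(); R=Rn.from_quat(s['tcp_rot']).as_matrix()
for x in (-.0085,.0085):
  for y in (-.011,.011):
    for z in (0,-.02,-.035): print(x,y,z,((proj(C,s['eef_pos']+R@[x,y,z])[0]-[240,120])*4).round())
im=ctrl.read_camera('scene'); crop(im,290,170,345,225,12,'pics/s4.png')
im=ctrl.read_camera('top'); crop(im,225,220,290,280,10,'pics/t4.png')
```

```text
t 3.47 p [ 0.4124 -0.0419  0.0104] yaw -34.5 z [-0.  0. -1.] F [ 0.7 -0.  -0.8] op 0.201 q [-0.35 -0.03  2.32  0.    0.85  0.25]
-0.0085 -0.011 0 [325. 363.]
-0.0085 -0.011 -0.02 [327. 341.]
-0.0085 -0.011 -0.035 [328. 324.]
-0.0085 0.011 0 [306. 345.]
-0.0085 0.011 -0.02 [308. 323.]
-0.0085 0.011 -0.035 [309. 307.]
0.0085 -0.011 0 [305. 371.]
0.0085 -0.011 -0.02 [307. 349.]
0.0085 -0.011 -0.035 [308. 332.]
0.0085 0.011 0 [287. 354.]
0.0085 0.011 -0.02 [288. 332.]
0.0085 0.011 -0.035 [290. 315.]
```

View pics/s4.png

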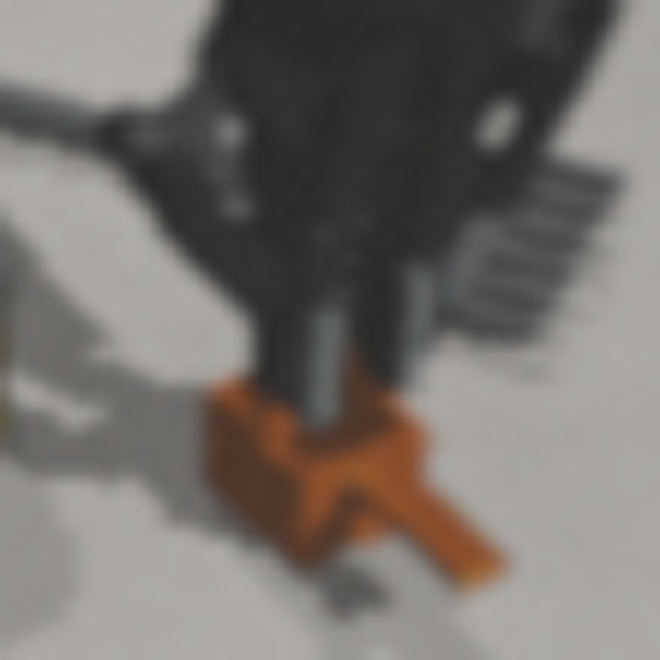

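View pics/t4.png

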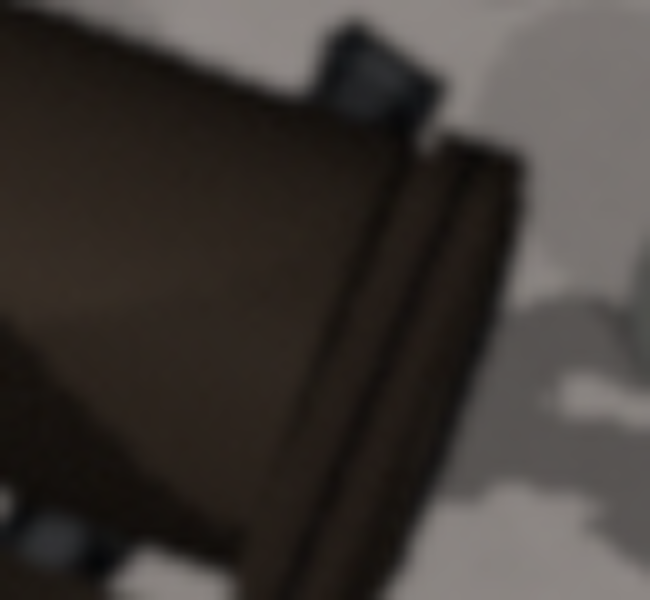

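Run:
```python
from h import *
s=ctrl.get_state(); W=cam('wrist',s); S=cam('scene'); R=Rn.from_quat(s['tcp_rot']).as_matrix()
# +x finger front tip corner inner/outer in wrist, strip centre bottom in scene
for w in [(200+282/2.8,130+322/2.8),(200+320/2.8,130+322/2.8),(200+300/2.8,130+322/2.8)]:
    X,e=tri(W,w,S,(290+320/12,170+420/12)); print(X,e,R.T@(X-s['eef_pos']))
```

```text
[ 0.42538709 -0.03963782  0.03869097] 0.0028685160918988937 [ 0.00948616 -0.00923727 -0.02837498]
[ 0.43253291 -0.03874084  0.04568422] 0.005844511987794746 [ 0.01486552 -0.01402297 -0.03537016]
[ 0.42885487 -0.03921158  0.04207175] 0.004317924580888647 [ 0.01210183 -0.01155225 -0.0317567 ]
```

```bash
python3 -m jog '[{"grip":0.4,"xyz":[0,0,0],"dr":[0,0,0]},{"grip":0.4,"xyz":[0,0,0],"dr":[0,0,0]},{"grip":0.4,"xyz":[0,0,0],"dr":[0,0,0]},{"grip":0.4,"xyz":[0,0,0.01],"dr":[0,0,0]},{"grip":0.4,"xyz":[0,0,0.016],"dr":[0,0,0]},{"grip":0.4,"xyz":[0,0,0.016],"dr":[0,0,0]}]' 
python3 -c "
from h import *
st(); im=ctrl.read_camera('wrist'); crop(im,180,110,390,360,2.3,'pics/w3.png'); im=ctrl.read_camera('scene');crop(im,290,170,345,225,10,'pics/s5.png')"
```

```text
time: 4.07
eef_pos: [0.4108, -0.0414, -0.0074]
tcp_rot: [0.955, -0.297, -0.002, -0.0]
contact_force: [0.1, 1.0, -0.3]
opening: 0.598
t 4.07 p [ 0.4108 -0.0414 -0.0074] yaw -34.5 z [-0.004  0.001 -1.   ] F [ 0.1  1.  -0.3] op 0.598 q [-0.35  0.01  2.33 -0.    0.81  0.25]
```

View pics/w3.png

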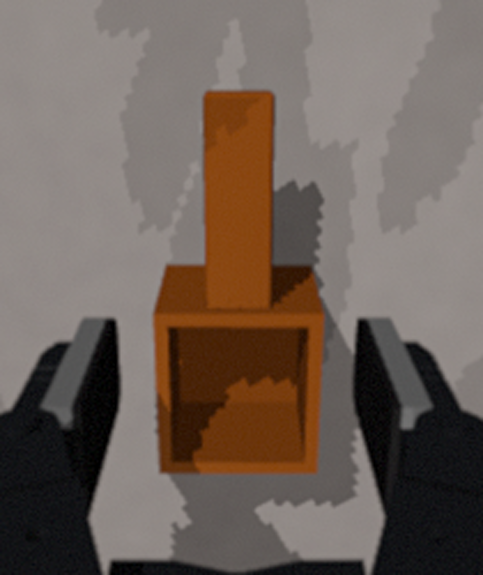

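View pics/s5.png

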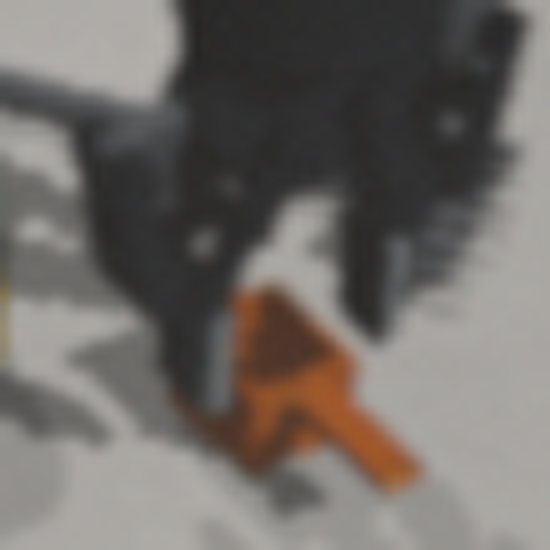

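Run:
```python
from h import *
s=ctrl.get_state(); W=cam('wrist',s); S=cam('scene'); R=Rn.from_quat(s['tcp_rot']).as_matrix()
for w in [(180+360/2.3,110+320/2.3),(180+375/2.3,110+320/2.3)]:
    X,e=tri(W,w,S,(290+21.5,170+41)); print(X,e,R.T@(X-s['eef_pos']))
go([.4128,-.0415,-.020],-34.6)
```

```text
[ 0.43910859 -0.04938518  0.02505389] 0.004107529625112689 [ 0.0269088  -0.00912887 -0.03149686]
[ 0.44222346 -0.04888821  0.02821933] 0.005326820846157283 [ 0.02918867 -0.01130085 -0.03466767]
xyz [ 0.0008 -0.0008  0.0136] dr [0.0005 0.0019 0.0019] rows~ 0.327514075324371 0.021702276668224215
```

```bash
python3 -m jog '[{"grip":0.4,"xyz":[0.001,0,0.007],"dr":[0,0,0]},{"grip":0.4,"xyz":[0.001,0,0.013],"dr":[0,0,0]},{"grip":0.4,"xyz":[0.001,0,0.013],"dr":[0,0,0]}]'
python3 -m jog '[{"grip":0.7,"xyz":[0,0,0],"dr":[0,0,0]},{"grip":0.7,"xyz":[0,0,0],"dr":[0,0,0]},{"grip":0.7,"xyz":[0,0,0],"dr":[0,0,0]},{"grip":0.7,"xyz":[0,0,0],"dr":[0,0,0]},{"grip":0.7,"xyz":[0,0,0],"dr":[0,0,0]}]' 30
python3 -c "
from h import *
st()"
```

```text
time: 4.42
eef_pos: [0.4123, -0.0421, -0.0199]
tcp_rot: [0.955, -0.297, -0.001, -0.0]
contact_force: [-0.8, 0.6, -0.6]
opening: 0.6
time: 4.83
eef_pos: [0.4133, -0.0425, -0.0185]
tcp_rot: [0.955, -0.296, 0.0, 0.0]
contact_force: [0.4, -0.1, -0.6]
opening: 0.408
t 4.83 p [ 0.4133 -0.0425 -0.0185] yaw -34.5 z [ 0. -0. -1.] F [ 0.4 -0.1 -0.6] op 0.408 q [-0.35  0.04  2.33  0.    0.78  0.25]
```

```bash
python3 - <<'E'
from h import *
T=cam('top'); t2=lambda x,y:(70+x/3.8,120+y/3.8); np.set_printoptions(precision=4,suppress=True)
for n,L in dict(sq=[(187,88),(325,84),(320,220),(180,225)],lg=[(155,413),(338,408),(335,507),(152,512)]).items():
    P=np.array([onz(T,t2(*q),.008)[:2] for q in L]); print(n,P.tolist(),P.mean(0))
    for i in range(4):
        d=P[(i+1)%4]-P[i]; print(np.degrees(np.arctan2(d[1],d[0])),np.linalg.norm(d))
a=np.array([onz(T,t2(*q),.026)[:2] for q in [(358,72),(352,545)]]);d=a[0]-a[1];print(a,np.degrees(np.arctan2(d[1],d[0])))
E
python3 -m jog '[{"grip":0.75,"xyz":[0,0,-0.04],"dr":[0,0,0]},{"grip":0.75,"xyz":[0,0,-0.08],"dr":[0,0,0]},{"grip":0.75,"xyz":[0,0,-0.12],"dr":[0,0,0]},{"grip":0.75,"xyz":[0,0,-0.12],"dr":[0,0,0]}]' 
python3 -c "
from h import *
st();im=ctrl.read_camera('wrist'); cv2.imwrite('pics/w4.png',im[:,:,::-1]);go([.44,.217,.10],2)"
```

```text
sq [[0.6768658641896943, 0.2829954309902276], [0.6780958473686225, 0.19280405953711066], [0.5896680578697695, 0.19129353590830728], [0.5872326918271779, 0.2813487426940701]] [0.633  0.2371]
-89.218678289188 0.0901997579997561
-179.02136859014774 0.08844068994126306
91.54907417614507 0.09008813061101842
1.0524862028486497 0.08964829708429092
lg [[0.46856654288781474, 0.28982709077674507], [0.4717743869884513, 0.1742932766165305], [0.4114434312738492, 0.1735850118048068], [0.40771664784250927, 0.28810396806189914]] [0.4399 0.2315]
-88.40956761505757 0.11557833913922187
-179.32739801820588 0.060335112964846664
91.86391526640239 0.11457958045375251
1.6220452362356141 0.06087428750231997
[[0.6795 0.1658]
 [0.3885 0.1563]] 1.8653763962482917
time: 5.17
eef_pos: [0.419, -0.0444, 0.1099]
tcp_rot: [0.955, -0.296, 0.008, 0.0]
contact_force: [0.7, -1.0, 1.2]
opening: 0.416
t 5.17 p [ 0.419  -0.0444  0.1099] yaw -34.5 z [ 0.015 -0.006 -1.   ] F [ 0.7 -1.   1.2] op 0.416 q [-0.35 -0.21  2.27  0.    1.07  0.25]
xyz [-0.1288 -0.2279  0.0058] dr [ 0.0008 -0.0119 -0.6367] rows~ 6.279838205803727 5.09586370076574
```

View pics/w4.png

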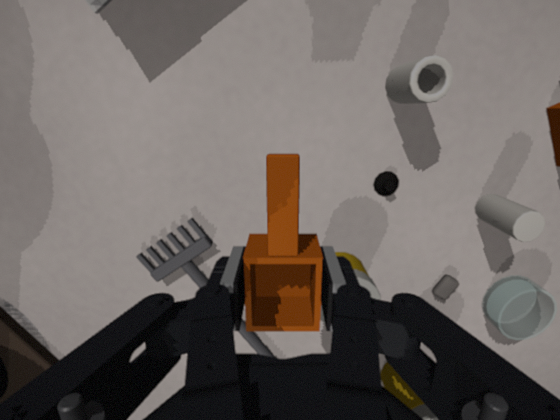

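```bash
python3 -m jog '[{"grip":0.75,"xyz":[-0.128,-0.229,0],"dr":[0,0,-0.637]},{"grip":0.75,"xyz":[-0.128,-0.229,0],"dr":[0,0,-0.637]},{"grip":0.75,"xyz":[-0.128,-0.229,0],"dr":[0,0,-0.637]},{"grip":0.75,"xyz":[-0.128,-0.229,0],"dr":[0,0,-0.637]},{"grip":0.75,"xyz":[-0.128,-0.229,0],"dr":[0,0,-0.637]},{"grip":0.75,"xyz":[-0.128,-0.229,0],"dr":[0,0,-0.637]},{"grip":0.75,"xyz":[-0.128,-0.229,0],"dr":[0,0,-0.637]},{"grip":0.75,"xyz":[-0.128,-0.229,0],"dr":[0,0,-0.637]},{"grip":0.75,"xyz":[-0.128,-0.229,0],"dr":[0,0,-0.637]}]' 
python3 -c "
from h import *
st();im=ctrl.read_camera('wrist'); cv2.imwrite('pics/w5.png',im[:,:,::-1]);go([.44,.218,.03],1.7)"
```

```text
time: 5.97
eef_pos: [0.4363, 0.2186, 0.1]
tcp_rot: [1.0, 0.018, -0.001, 0.001]
contact_force: [-0.2, -0.3, -0.2]
opening: 0.413
t 5.97 p [0.4363 0.2186 0.1   ] yaw 2.1 z [-0.003 -0.001 -1.   ] F [-0.2 -0.3 -0.2] op 0.413 q [ 0.26 -0.02  2.11 -0.    1.05  0.22]
xyz [ 0.0037 -0.0001  0.0701] dr [0.0012 0.0025 0.0054] rows~ 1.6845285666697243 0.04828177774092284
```

View pics/w5.png

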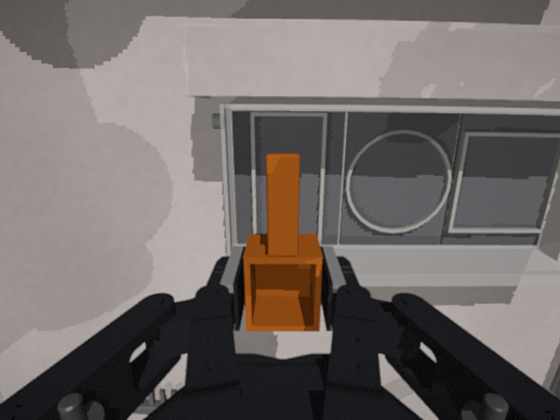

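Run:
```python
from h import *
s=ctrl.get_state(); W=cam('wrist',s); np.set_printoptions(precision=4,suppress=True)
for n,q in dict(lgTL=(253,115),lgTR=(326,115),circ=(398.5,183),cT=(399,131),cB=(399,234),sqTL=(468,134),sqBL=(454,231)).items(): print(n,onz(W,q,.008))
for n,q in dict(wallTL=(231,105),wallBL=(232,246)).items(): print(n,onz(W,q,.026))
print('housing edge',onz(W,(300,97),.06),onz(W,(300,97),.0))
crop(cv2.imread('pics/w5.png')[:,:,::-1],180,90,560,310,2.1,'pics/w5c.png')
```

```text
lgTL [0.41   0.2844 0.008 ]
lgTR [0.4699 0.2866 0.008 ]
circ [0.538  0.2316 0.008 ]
cT [0.532  0.2762 0.008 ]
cB [0.5457 0.1834 0.008 ]
sqTL [0.5911 0.2762 0.008 ]
sqBL [0.5968 0.1881 0.008 ]
wallTL [0.3948 0.2918 0.026 ]
wallBL [0.3942 0.1744 0.026 ]
housing edge [0.4452 0.2985 0.06  ] [0.4482 0.3001 0.    ]
```

View pics/w5c.png

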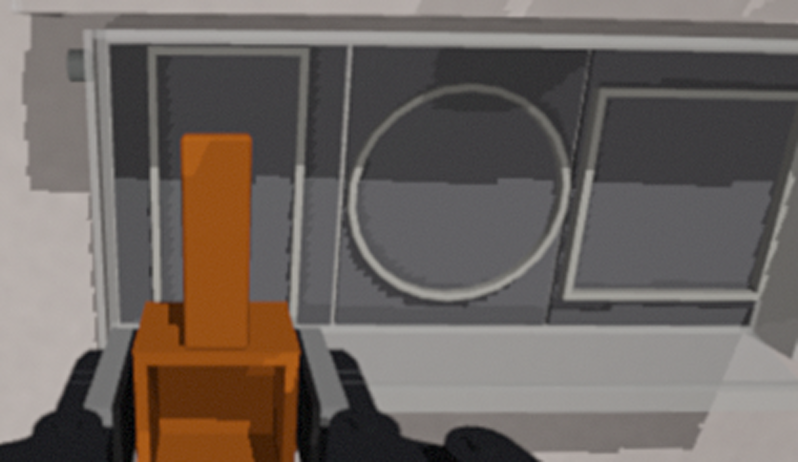

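```bash
python3 -m jog '[{"grip":0.75,"xyz":[0.005,0.001,0.03],"dr":[0,0,0]},{"grip":0.75,"xyz":[0.005,0.001,0.06],"dr":[0,0,0]},{"grip":0.75,"xyz":[0.005,0.001,0.085],"dr":[0,0,0]},{"grip":0.75,"xyz":[0.005,0.001,0.1],"dr":[0,0,0]},{"grip":0.75,"xyz":[0.005,0.001,0.106],"dr":[0,0,0]},{"grip":0.75,"xyz":[0.005,0.001,0.109],"dr":[0,0,0]},{"grip":0.75,"xyz":[0.005,0.001,0.109],"dr":[0,0,0]}]' 
python3 -c "
from h import *
st();im=ctrl.read_camera('wrist'); cv2.imwrite('pics/w6.png',im[:,:,::-1]);im=ctrl.read_camera('scene'); crop(im,350,190,480,330,4,'pics/s6.png')"
```

```text
time: 6.6
eef_pos: [0.4426, 0.2169, -0.0076]
tcp_rot: [1.0, 0.017, -0.0, 0.0]
contact_force: [0.5, 0.2, -0.4]
opening: 0.414
t 6.6 p [ 0.4426  0.2169 -0.0076] yaw 1.9 z [-0. -0. -1.] F [ 0.5  0.2 -0.4] op 0.414 q [ 0.25  0.18  2.14 -0.    0.82  0.22]
```

View pics/w6.png

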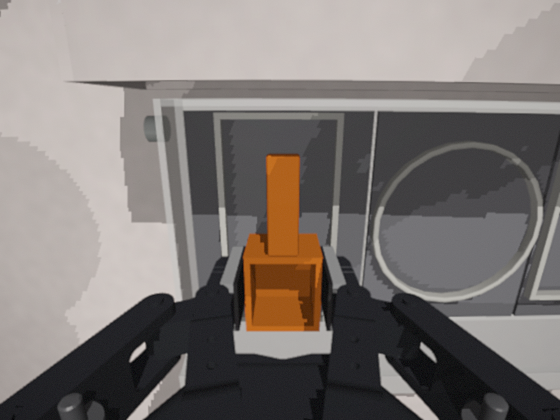

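View pics/s6.png

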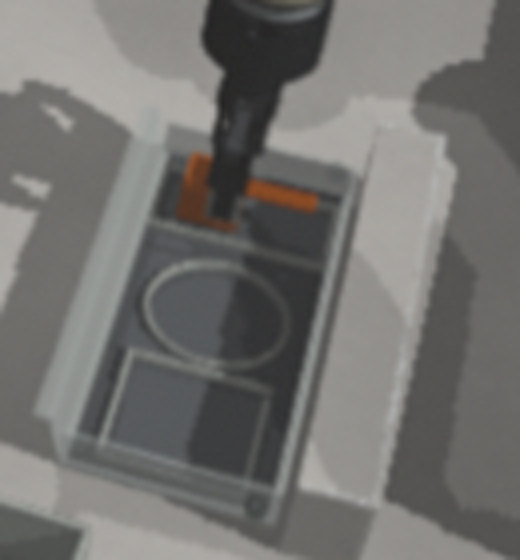

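Run:
```python
from h import *
s=ctrl.get_state(); W=cam('wrist',s); np.set_printoptions(precision=4,suppress=True)
print('handle end',onz(W,(284,154),.038)); print('bowl rear',onz(W,(283,329),.038))
print('rim far inner',onz(W,(279,119),.008),'L/R inner',onz(W,(222,170),.008),onz(W,(335,170),.008))
```

```text
handle end [0.4425 0.2736 0.038 ]
bowl rear [0.4452 0.1868 0.038 ]
rim far inner [0.4398 0.2862 0.008 ] L/R inner [0.4112 0.2598 0.008 ] [0.4695 0.2618 0.008 ]
```

```bash
python3 -m jog '[{"grip":0.75,"xyz":[-0.001,0,0.004],"dr":[0,0,0]},{"grip":0.75,"xyz":[-0.001,0,0.007],"dr":[0,0,0]},{"grip":0.75,"xyz":[-0.001,0,0.007],"dr":[0,0,0]},{"grip":0.75,"xyz":[-0.001,0,0.007],"dr":[0,0,0]}]' 
python3 -c "
from h import *
st()"
python3 -m jog '[{"grip":0.48,"xyz":[0,0,0],"dr":[0,0,0]},{"grip":0.48,"xyz":[0,0,0],"dr":[0,0,0]},{"grip":0.48,"xyz":[0,0,0],"dr":[0,0,0]},{"grip":0.48,"xyz":[0,0,-0.02],"dr":[0,0,0]},{"grip":0.48,"xyz":[0,0,-0.06],"dr":[0,0,0]},{"grip":0.48,"xyz":[0,0,-0.1],"dr":[0,0,0]},{"grip":0.48,"xyz":[0,0,-0.14],"dr":[0,0,0]},{"grip":0.48,"xyz":[0,0,-0.14],"dr":[0,0,0]}]' 
python3 -c "
from h import *
st();im=ctrl.read_camera('wrist'); cv2.imwrite('pics/w7.png',im[:,:,::-1]);go([.425,-.155,.13],30)"
```

```text
time: 7.03
eef_pos: [0.443, 0.2182, -0.0119]
tcp_rot: [1.0, 0.018, 0.001, 0.0]
contact_force: [-4.4, -1.8, 12.5]
opening: 0.418
t 7.03 p [ 0.443   0.2182 -0.0119] yaw 2.0 z [ 0.002 -0.    -1.   ] F [-4.4 -1.8 12.5] op 0.418 q [ 0.25  0.19  2.14 -0.    0.81  0.22]
time: 7.7
eef_pos: [0.4471, 0.2196, 0.1344]
tcp_rot: [1.0, 0.018, 0.008, -0.002]
contact_force: [2.2, 1.1, 1.2]
opening: 0.521
t 7.7 p [0.4471 0.2196 0.1344] yaw 2.0 z [ 0.016  0.004 -1.   ] F [2.2 1.1 1.2] op 0.521 q [ 0.25 -0.05  2.08  0.    1.1   0.22]
xyz [-0.0333  0.3731 -0.0005] dr [ 3.000e-04 -1.150e-02 -4.883e-01] rows~ 8.981794889462826 3.9081914907034436
```

View pics/w7.png

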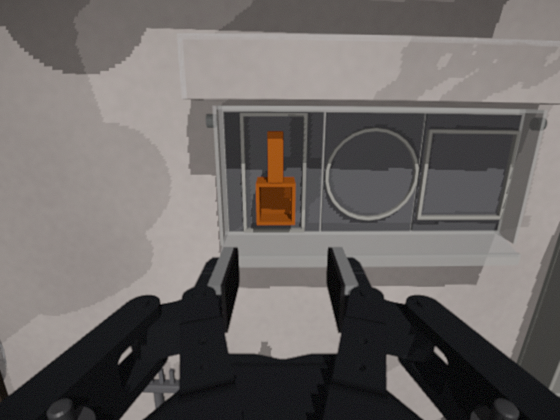

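Run:
```python
from h import *
s=ctrl.get_state(); im=cv2.imread('pics/w7.png')[:,:,::-1]
crop(im,220,95,560,245,2.3,'pics/w7c.png')
W=cam('wrist',s); np.set_printoptions(precision=4,suppress=True)
P=[onz(W,q,.011)[:2] for q in [(431,131),(519,131),(502,218),(418,219)]]; print(P,np.mean(P,0))
for q in [(371,128),(372,220),(327,174),(417,175)]: print(onz(W,q,.011))
```

```text
[array([0.5833, 0.2772]), array([0.6687, 0.281 ]), array([0.6734, 0.1936]), array([0.5853, 0.1899])] [0.6277 0.2354]
[0.5265 0.2776 0.011 ]
[0.5383 0.1874 0.011 ]
[0.4891 0.233  0.011 ]
[0.5768 0.2351 0.011 ]
```

View pics/w7c.png

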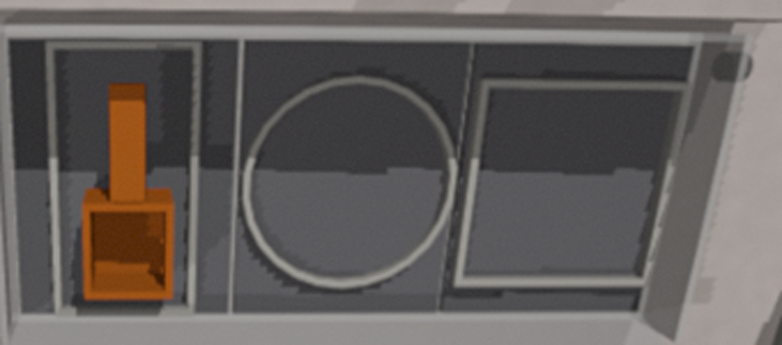

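```bash
python3 -c "
from h import *
go([.45,-.155,.15],-88)"
python3 -m jog '[{"grip":0,"xyz":[0,0.37,-0.01],"dr":[0,0,1.57]},{"grip":0,"xyz":[0,0.37,-0.01],"dr":[0,0,1.57]},{"grip":0,"xyz":[0,0.37,-0.01],"dr":[0,0,1.57]},{"grip":0,"xyz":[0,0.37,-0.01],"dr":[0,0,1.57]},{"grip":0,"xyz":[0,0.37,-0.01],"dr":[0,0,1.57]},{"grip":0,"xyz":[0,0.37,-0.01],"dr":[0,0,1.57]},{"grip":0,"xyz":[0,0.37,-0.01],"dr":[0,0,1.57]},{"grip":0,"xyz":[0,0.37,-0.01],"dr":[0,0,1.57]},{"grip":0,"xyz":[0,0.37,-0.01],"dr":[0,0,1.57]},{"grip":0,"xyz":[0,0.37,-0.01],"dr":[0,0,1.57]},{"grip":0,"xyz":[0,0.37,-0.01],"dr":[0,0,1.57]},{"grip":0,"xyz":[0,0.37,-0.01],"dr":[0,0,1.57]}]' 
python3 -c "
from h import *
st();go([.45,-.155,.15],-88)"
```

```text
xyz [-0.0081  0.3739 -0.0202] dr [-0.0106 -0.0068  1.5712] rows~ 8.981334663697043 12.573546377885917
time: 8.75
eef_pos: [0.4532, -0.1523, 0.1333]
tcp_rot: [0.741, -0.672, -0.002, 0.0]
contact_force: [-0.6, 1.0, 0.1]
opening: 0.997
t 8.75 p [ 0.4532 -0.1523  0.1333] yaw -84.4 z [-0.003  0.002 -1.   ] F [-0.6  1.   0.1] op 0.997 q [-0.54 -0.08  2.11  0.    1.12  0.94]
xyz [ 0.0023  0.0035 -0.0167] dr [0.003  0.0022 0.0624] rows~ 0.41346703484999203 0.5002227202525573
```

```bash
python3 -c "
from h import *
st();im=ctrl.read_camera('wrist'); cv2.imwrite('pics/w8.png',im[:,:,::-1]);go([.45,-.155,.15],-88)
T=cam('top'); 
print(proj(cam('wrist',ctrl.get_state()),[.4154,-.1538,.052]))"
```

```text
t 8.75 p [ 0.4532 -0.1523  0.1333] yaw -84.4 z [-0.003  0.002 -1.   ] F [-0.6  1.   0.1] op 0.997 q [-0.54 -0.08  2.11  0.    1.12  0.94]
xyz [ 0.0028  0.0035 -0.0167] dr [0.0031 0.0022 0.0593] rows~ 0.41555426953856434 0.475430577099206
[[279.3760703  239.64654936]]
```

View pics/w8.png

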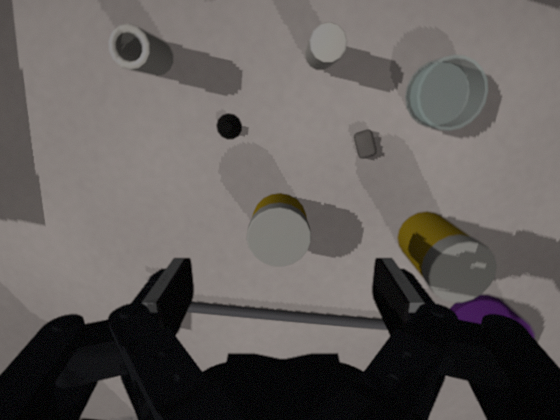

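Run:
```python
from h import *
s=ctrl.get_state(); W=cam('wrist',s);np.set_printoptions(precision=4,suppress=True)
c=onz(W,(279,235),.052);print(c, onz(W,(279,266),.052))
print('block',onz(W,(327.5,42),.054),'cup rim',onz(W,(453,93),.028))
go([c[0],c[1],.04],-88); go([.418,-.154,.03],-88)
```

```text
[ 0.4198 -0.1531  0.052 ] [ 0.3892 -0.1559  0.052 ]
block [ 0.5771 -0.1744  0.054 ] cup rim [ 0.5539 -0.2894  0.028 ]
xyz [-0.0017  0.033   0.0934] dr [0.0031 0.0022 0.0593] rows~ 2.375123572387193 0.475430577099206
xyz [-0.001   0.0349  0.1034] dr [0.0031 0.0022 0.0593] rows~ 2.616350535224035 0.475430577099206
```

```bash
python3 -m jog '[{"grip":0,"xyz":[-0.001,0.035,0.03],"dr":[0,0,0.06]},{"grip":0,"xyz":[-0.001,0.035,0.05],"dr":[0,0,0.06]},{"grip":0,"xyz":[-0.001,0.035,0.08],"dr":[0,0,0.06]},{"grip":0,"xyz":[-0.001,0.035,0.11],"dr":[0,0,0.06]},{"grip":0,"xyz":[-0.001,0.035,0.14],"dr":[0,0,0.06]},{"grip":0,"xyz":[-0.001,0.035,0.153],"dr":[0,0,0.06]},{"grip":0,"xyz":[-0.001,0.035,0.153],"dr":[0,0,0.06]},{"grip":0,"xyz":[-0.001,0.035,0.153],"dr":[0,0,0.06]}]' 
python3 -c "
from h import *
st();go([.418,-.1535,-.020],-88)"
python3 -m jog '[{"grip":0.3,"xyz":[0,0,0],"dr":[0,0,0]},{"grip":0.5,"xyz":[0,0,0],"dr":[0,0,0]},{"grip":0.5,"xyz":[0,0,0],"dr":[0,0,0]},{"grip":0.5,"xyz":[0,0,0],"dr":[0,0,0]},{"grip":0.5,"xyz":[0,0,0],"dr":[0,0,0]},{"grip":0.5,"xyz":[0,0,0],"dr":[0,0,0]}]' 40
python3 -c "
from h import *
st();im=ctrl.read_camera('wrist'); cv2.imwrite('pics/w9.png',im[:,:,::-1])"
```

```text
time: 9.47
eef_pos: [0.4182, -0.1536, -0.019]
tcp_rot: [0.724, -0.69, -0.002, 0.0]
contact_force: [0.3, 0.0, 1.0]
opening: 0.997
t 9.47 p [ 0.4182 -0.1536 -0.019 ] yaw -87.3 z [-0.003  0.002 -1.   ] F [0.3 0.  1. ] op 0.997 q [-0.58  0.11  2.26 -0.    0.78  0.94]
xyz [-0.0001  0.0002  0.001 ] dr [0.0031 0.0022 0.0127] rows~ 0.024702146461604235 0.10640810189558127
time: 9.97
eef_pos: [0.4209, -0.1553, -0.016]
tcp_rot: [0.723, -0.691, 0.002, -0.0]
contact_force: [-0.7, 0.8, 6.4]
opening: 0.66
t 9.97 p [ 0.4209 -0.1553 -0.016 ] yaw -87.4 z [ 0.003 -0.002 -1.   ] F [-0.7  0.8  6.4] op 0.66 q [-0.58  0.1   2.25  0.    0.79  0.94]
```

View pics/w9.png

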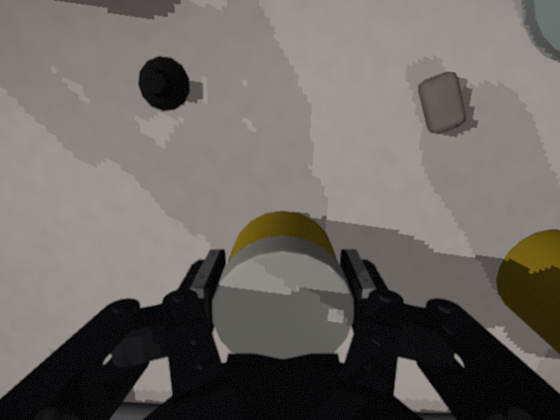

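```bash
python3 -m jog '[{"grip":0.5,"xyz":[0,0,-0.01],"dr":[0,0,0]},{"grip":0.5,"xyz":[0,0,-0.04],"dr":[0,0,0]},{"grip":0.5,"xyz":[0,0,-0.08],"dr":[0,0,0]},{"grip":0.5,"xyz":[0,0,-0.11],"dr":[0,0,0]},{"grip":0.5,"xyz":[0,0,-0.13],"dr":[0,0,0]},{"grip":0.5,"xyz":[0,0,-0.13],"dr":[0,0,0]}]' 
python3 -c "
from h import *
st();im=ctrl.read_camera('scene'); crop(im,210,90,410,240,4,'pics/s9.png');go([.632,.236,.12],-88);go([.53,.04,.12],-88)"
```

```text
time: 10.52
eef_pos: [0.4224, -0.1564, 0.1181]
tcp_rot: [0.723, -0.691, 0.005, -0.001]
contact_force: [-0.1, -0.5, -1.4]
opening: 0.661
t 10.52 p [ 0.4224 -0.1564  0.1181] yaw -87.4 z [ 0.009 -0.006 -1.   ] F [-0.1 -0.5 -1.4] op 0.661 q [-0.58 -0.14  2.19 -0.    1.08  0.94]
xyz [-0.3814 -0.2288 -0.0051] dr [-0.005  -0.0037  0.0111] rows~ 10.667334940791557 0.10158664901892007
xyz [-0.1903 -0.1179 -0.0049] dr [-0.005  -0.0037  0.0111] rows~ 5.370434549934543 0.10158664901892007
```

View pics/s9.png

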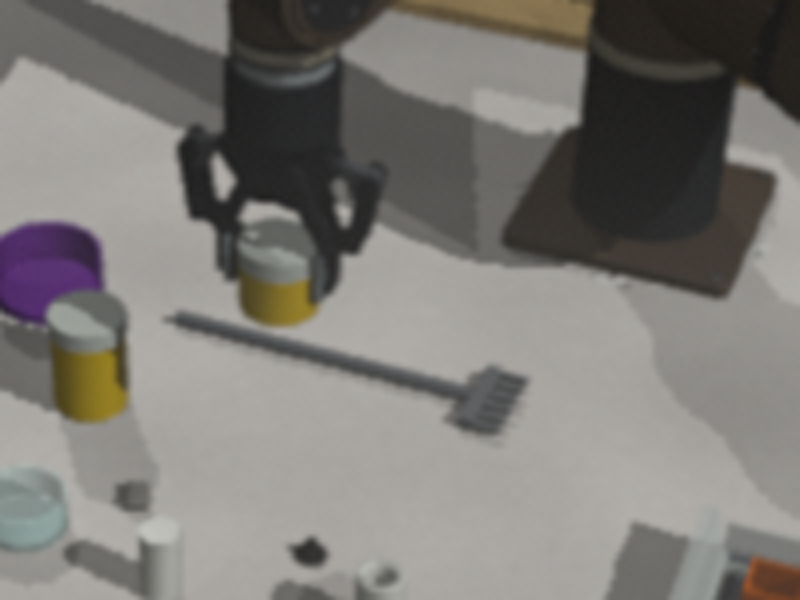

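```bash
python3 -c "
from h import *
go([.634,.232,.10],-40)"
python3 -m jog '[{"grip":0.5,"xyz":[-0.38,-0.23,0.02],"dr":[0,0,-0.83]},{"grip":0.5,"xyz":[-0.38,-0.23,0.02],"dr":[0,0,-0.83]},{"grip":0.5,"xyz":[-0.38,-0.23,0.02],"dr":[0,0,-0.83]},{"grip":0.5,"xyz":[-0.38,-0.23,0.02],"dr":[0,0,-0.83]},{"grip":0.5,"xyz":[-0.38,-0.23,0.02],"dr":[0,0,-0.83]},{"grip":0.5,"xyz":[-0.38,-0.23,0.02],"dr":[0,0,-0.83]},{"grip":0.5,"xyz":[-0.38,-0.23,0.02],"dr":[0,0,-0.83]},{"grip":0.5,"xyz":[-0.38,-0.23,0.02],"dr":[0,0,-0.83]},{"grip":0.5,"xyz":[-0.38,-0.23,0.02],"dr":[0,0,-0.83]},{"grip":0.5,"xyz":[-0.38,-0.23,0.02],"dr":[0,0,-0.83]},{"grip":0.5,"xyz":[-0.38,-0.23,0.02],"dr":[0,0,-0.83]},{"grip":0.5,"xyz":[-0.38,-0.23,0.02],"dr":[0,0,-0.83]}]' 
python3 -c "
from h import *
st();im=ctrl.read_camera('wrist'); cv2.imwrite('pics/w10.png',im[:,:,::-1]);go([.634,.232,.03],-40)"
```

```text
xyz [-0.3774 -0.2306  0.0149] dr [-0.0031 -0.0056 -0.8267] rows~ 10.611674369055823 6.61565264285691
time: 11.57
eef_pos: [0.6315, 0.2399, 0.0889]
tcp_rot: [0.941, -0.339, -0.002, 0.0]
contact_force: [-0.1, -0.2, -1.6]
opening: 0.66
t 11.57 p [0.6315 0.2399 0.0889] yaw -39.6 z [-0.003  0.001 -1.   ] F [-0.1 -0.2 -1.6] op 0.66 q [0.21 0.39 1.66 0.   1.1  0.9 ]
xyz [0.0064 0.0018 0.0588] dr [0.0039 0.003  0.0066] rows~ 1.420344238701728 0.06553659936034609
```

View pics/w10.png

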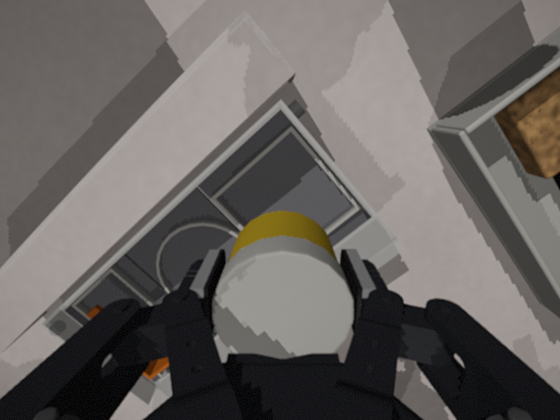

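Run:
```python
from h import *
s=ctrl.get_state(); W=cam('wrist',s);np.set_printoptions(precision=4,suppress=True)
a,b,c=[onz(W,q,.011) for q in [(292,130),(358,207),(212,201)]];print(a,b,c,'centre',(b+c)/2)
print('can top',onz(W,(286,302),.089+.016+.052),'house',onz(W,(295,78),.06),onz(W,(285,104),.029))
```

```text
[0.6731 0.276  0.011 ] [0.676  0.1908 0.011 ] [0.5841 0.2736 0.011 ] centre [0.6301 0.2322 0.011 ]
can top [0.634  0.2378 0.157 ] house [0.6953 0.3026 0.06  ] [0.6812 0.2947 0.029 ]
```

```bash
python3 -c "
from h import *
go([.630,.233,-.005],-40)"
python3 -m jog '[{"grip":0.5,"xyz":[0.004,0.006,0.02],"dr":[0,0,0]},{"grip":0.5,"xyz":[0.004,0.006,0.05],"dr":[0,0,0]},{"grip":0.5,"xyz":[0.004,0.006,0.075],"dr":[0,0,0]},{"grip":0.5,"xyz":[0.004,0.006,0.09],"dr":[0,0,0]},{"grip":0.5,"xyz":[0.004,0.006,0.094],"dr":[0,0,0]},{"grip":0.5,"xyz":[0.004,0.006,0.094],"dr":[0,0,0]},{"grip":0.5,"xyz":[0.004,0.006,0.094],"dr":[0,0,0]}]' 
python3 -c "
from h import *
st();im=ctrl.read_camera('wrist'); cv2.imwrite('pics/w11.png',im[:,:,::-1]);im=ctrl.read_camera('scene'); crop(im,340,190,490,330,4,'pics/s11.png');go([.630,.233,-.010],-40)"
```

```text
xyz [0.0028 0.0035 0.0939] dr [0.0039 0.003  0.0066] rows~ 2.2535561273931273 0.06553659936034609
time: 12.2
eef_pos: [0.6316, 0.228, -0.0008]
tcp_rot: [0.94, -0.341, 0.0, -0.0]
contact_force: [0.0, -0.2, -0.5]
opening: 0.666
t 12.2 p [ 0.6316  0.228  -0.0008] yaw -39.8 z [ 0.001  0.    -1.   ] F [ 0.  -0.2 -0.5] op 0.666 q [ 0.2   0.5   1.7  -0.    0.94  0.89]
xyz [-0.005  -0.0016  0.0107] dr [-0.0029 -0.0024  0.0029] rows~ 0.2858061952442913 0.038500383709419835
```

View pics/w11.png

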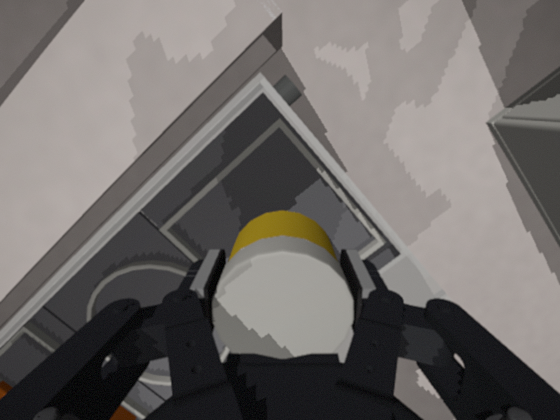

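View pics/s11.png

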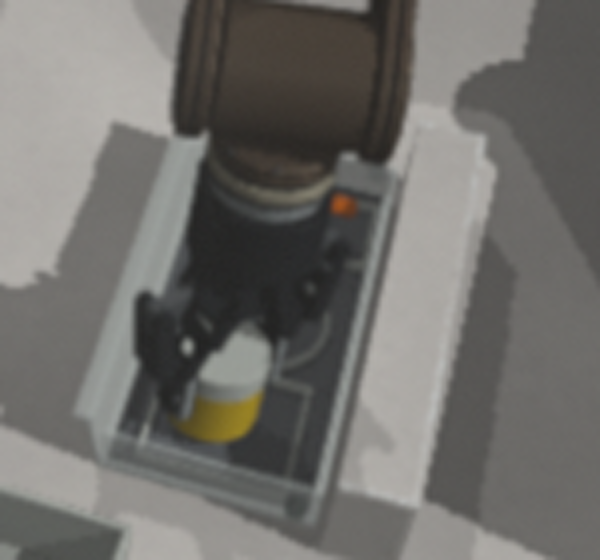

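```bash
python3 -m jog '[{"grip":0.5,"xyz":[-0.005,-0.003,0.004],"dr":[0,0,0]},{"grip":0.5,"xyz":[-0.005,-0.003,0.008],"dr":[0,0,0]},{"grip":0.5,"xyz":[-0.005,-0.003,0.009],"dr":[0,0,0]},{"grip":0.5,"xyz":[-0.005,-0.003,0.009],"dr":[0,0,0]}]' 
python3 -c "
from h import *
st()"
```

```text
time: 12.63
eef_pos: [0.63, 0.2348, -0.0089]
tcp_rot: [0.94, -0.34, 0.001, -0.001]
contact_force: [-1.5, 1.2, 4.5]
opening: 0.661
t 12.63 p [ 0.63    0.2348 -0.0089] yaw -39.8 z [ 0.002  0.001 -1.   ] F [-1.5  1.2  4.5] op 0.661 q [0.21 0.51 1.7  0.   0.93 0.9 ]
```

```bash
python3 -m jog '[{"grip":0.2,"xyz":[0,0,0],"dr":[0,0,0]},{"grip":0.2,"xyz":[0,0,0],"dr":[0,0,0]},{"grip":0.2,"xyz":[0,0,0],"dr":[0,0,0]},{"grip":0.2,"xyz":[0,0,-0.01],"dr":[0,0,0]},{"grip":0.2,"xyz":[0,0,-0.03],"dr":[0,0,0]},{"grip":0.2,"xyz":[0,0,-0.07],"dr":[0,0,0]},{"grip":0.2,"xyz":[0,0,-0.11],"dr":[0,0,0]},{"grip":0.2,"xyz":[0,0,-0.15],"dr":[0,0,0]},{"grip":0.2,"xyz":[0,0,-0.15],"dr":[0,0,0]}]' 
python3 -c "
from h import *
st();im=ctrl.read_camera('wrist'); cv2.imwrite('pics/w12.png',im[:,:,::-1]);im=ctrl.read_camera('top'); crop(im,60,110,190,280,3.5,'pics/t12.png');go([.59,-.285,.10],-60)"
```

```text
time: 13.38
eef_pos: [0.6351, 0.2352, 0.1518]
tcp_rot: [0.94, -0.34, 0.008, -0.005]
contact_force: [1.3, 0.7, 2.8]
opening: 0.796
t 13.38 p [0.6351 0.2352 0.1518] yaw -39.8 z [ 0.018  0.004 -1.   ] F [1.3 0.7 2.8] op 0.796 q [ 0.21  0.32  1.63 -0.    1.17  0.9 ]
xyz [0.3008 0.4254 0.0427] dr [-0.0061 -0.0033  0.3521] rows~ 12.534430694339612 2.8183969638753457
```

View pics/w12.png

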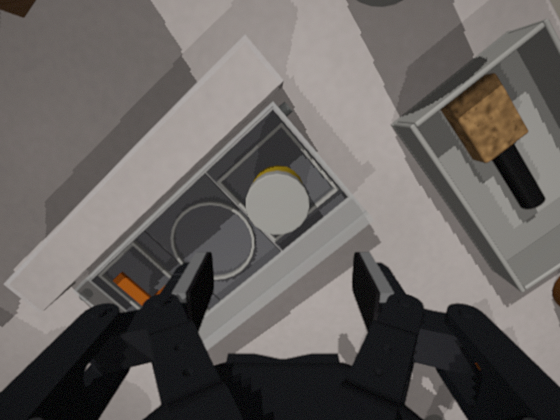

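View pics/t12.png

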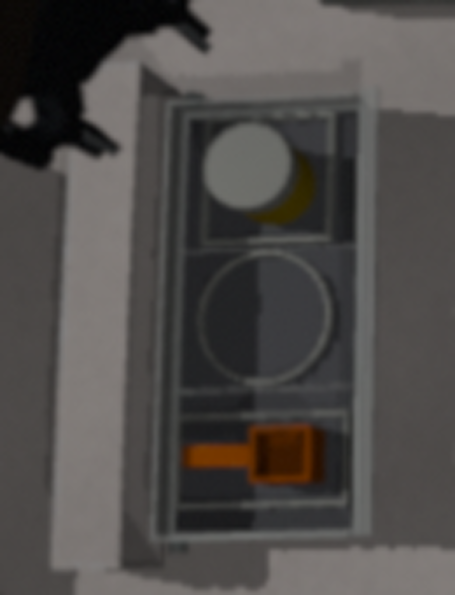

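```bash
python3 -c "
from h import *
T=cam('top');print('nut',onz(T,(334,215),.005),'bigcup',onz(T,(377,136),.03))
go([.58,-.30,.13],-40)"
python3 -m jog '[{"grip":0.05,"xyz":[0.303,0.44,0.02],"dr":[0,0,0]},{"grip":0.05,"xyz":[0.303,0.44,0.02],"dr":[0,0,0]},{"grip":0.05,"xyz":[0.303,0.44,0.02],"dr":[0,0,0]},{"grip":0.05,"xyz":[0.303,0.44,0.02],"dr":[0,0,0]},{"grip":0.05,"xyz":[0.303,0.44,0.02],"dr":[0,0,0]},{"grip":0.05,"xyz":[0.303,0.44,0.02],"dr":[0,0,0]},{"grip":0.05,"xyz":[0.303,0.44,0.02],"dr":[0,0,0]},{"grip":0.05,"xyz":[0.303,0.44,0.02],"dr":[0,0,0]},{"grip":0.05,"xyz":[0.303,0.44,0.02],"dr":[0,0,0]},{"grip":0.05,"xyz":[0.303,0.44,0.02],"dr":[0,0,0]},{"grip":0.05,"xyz":[0.303,0.44,0.02],"dr":[0,0,0]},{"grip":0.05,"xyz":[0.303,0.44,0.02],"dr":[0,0,0]}]' 
python3 -c "
from h import *
st();go([.58,-.30,.13],-40)"
```

```text
nut [ 0.5004338  -0.23196998  0.005     ] bigcup [ 0.68179435 -0.33276958  0.03      ]
xyz [0.3028 0.4431 0.0126] dr [-0.0054 -0.0043  0.0031] rows~ 12.874069421171926 0.0604860259344271
time: 14.48
eef_pos: [0.5814, -0.2648, 0.1183]
tcp_rot: [0.94, -0.341, -0.002, -0.001]
contact_force: [0.4, -0.2, -0.5]
opening: 0.947
t 14.48 p [ 0.5814 -0.2648  0.1183] yaw -39.8 z [-0.003  0.002 -1.   ] F [ 0.4 -0.2 -0.5] op 0.947 q [-0.59  0.29  1.73  0.    1.12  0.11]
xyz [ 0.0214  0.0279 -0.0118] dr [0.0004 0.0041 0.0029] rows~ 0.8893555575516882 0.04035011074585916
```

```bash
python3 -c "
from h import *
st();im=ctrl.read_camera('wrist'); cv2.imwrite('pics/w13.png',im[:,:,::-1]); print(proj(cam('wrist',ctrl.get_state()),[.5525,-.288,.028]))"
```

```text
t 14.48 p [ 0.5814 -0.2648  0.1183] yaw -39.8 z [-0.003  0.002 -1.   ] F [ 0.4 -0.2 -0.5] op 0.947 q [-0.59  0.29  1.73  0.    1.12  0.11]
[[268.5417949  226.13298957]]
```

View pics/w13.png

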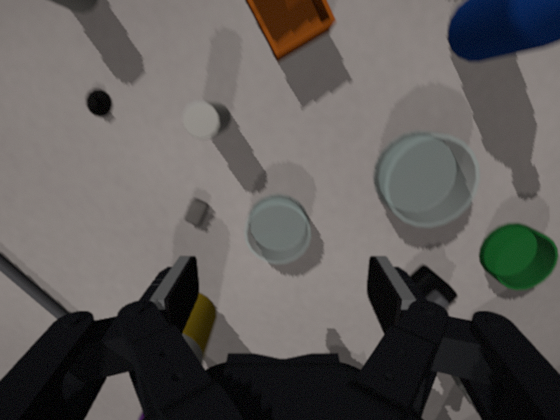

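```bash
python3 -c "
from h import *
im=cv2.imread('pics/w13.png')[:,:,::-1]; crop(im,180,170,480,280,2.6,'pics/w13c.png'); crop(im,240,185,320,270,7,'pics/w13d.png')"
```

```text
(no output)
```

View pics/w13d.png

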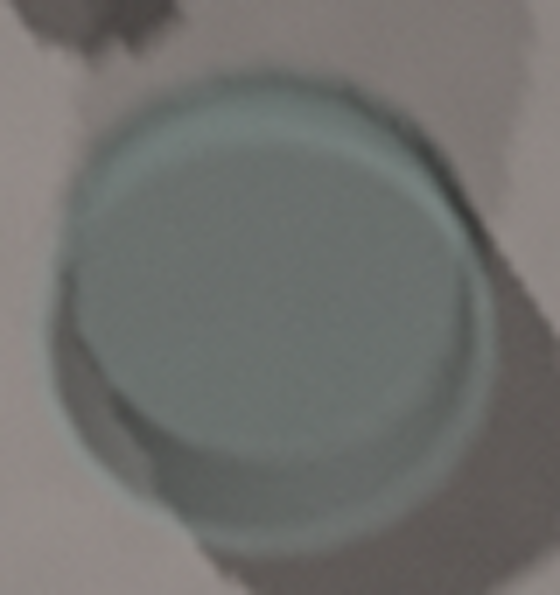

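View pics/w13c.png

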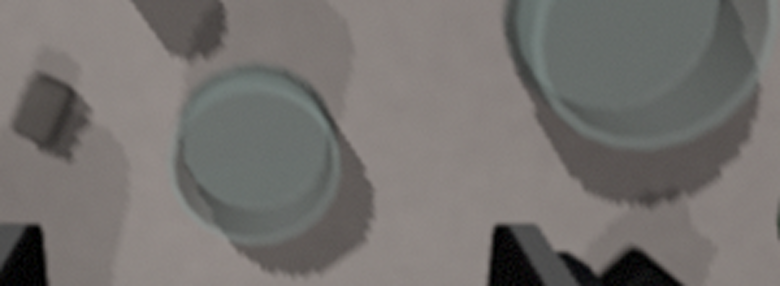

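```bash
python3 -c "
from h import *
s=ctrl.get_state();W=cam('wrist',s); p=onz(W,(278.6,232.9),.028);print(p,onz(W,(246.9,233),.028)-onz(W,(310.4,233),.028))
go([p[0],p[1],.06],-22)"
```

```text
[ 0.55518102 -0.29895855  0.028     ] [-0.04445354  0.03741252  0.        ]
xyz [-0.0025  0.036   0.0586] dr [ 0.0046  0.0008 -0.3162] rows~ 1.650074620100459 2.530637087551967
```

```bash
python3 -m jog '[{"grip":0.05,"xyz":[0,0,0],"dr":[0,0,0]},{"grip":0.05,"xyz":[0,0,0],"dr":[0,0,0]}]'
python3 -c "
from h import *
st();im=ctrl.read_camera('wrist'); crop(im,240,175,330,275,6,'pics/w14.png')"
```

```text
time: 14.7
eef_pos: [0.5819, -0.2636, 0.1185]
tcp_rot: [0.94, -0.342, -0.002, -0.001]
contact_force: [0.6, -0.7, -0.5]
opening: 0.952
t 14.7 p [ 0.5819 -0.2636  0.1185] yaw -39.9 z [-0.003  0.003 -1.   ] F [ 0.6 -0.7 -0.5] op 0.952 q [-0.58  0.29  1.73  0.    1.12  0.11]
```

View pics/w14.png

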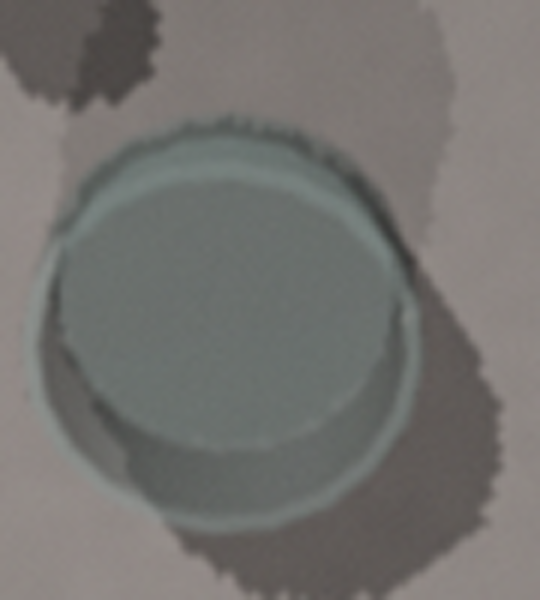

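Run:
```python
from h import *
np.set_printoptions(precision=4,suppress=True)
T=cam('top');S=cam('scene')
t1=lambda x,y:(220+x/4,110+y/4)
pts={'block':(onz(T,t1(360,272),.054),(201,119)),'puck':(onz(T,t1(221,415),.008),(99,101)),'nut':(onz(T,t1(452,420),.008),(197,211)),'cup':(onz(T,t1(557,326),.028),(278.6,232.9)),'scoopcorner':(onz(T,t1(358,168),.036),(278,58)),'scoopc2':(onz(T,t1(371,74),.036),(333,20))}
X=np.array([v[0] for v in pts.values()]);P=np.array([v[1] for v in pts.values()],float)
c=ctrl.get_calibration('wrist')
s=dict(eef_pos=np.array([.5814,-.2648,.1183]),tcp_rot=ctrl.get_state()['tcp_rot'])
print('reproj with reported pose',dict(zip(pts,(proj(cam('wrist',s),X)-P).round(1).tolist())))
K,k1,R,t=cam('wrist',s)
ok,r,tt=cv2.solvePnP(X,P,K,np.array([k1,0,0,0.]),cv2.Rodrigues(R)[0],t.reshape(3,1).copy(),useExtrinsicGuess=True)
R2=cv2.Rodrigues(r)[0];print('cam reported',-R.T@t,'PnP',-R2.T@tt.ravel(),'rot diff deg',np.degrees(Rn.from_matrix(R2@R.T).as_rotvec()))
print('res',dict(zip(pts,(cv2.projectPoints(X,r,tt,K,np.array([k1,0,0,0.]))[0][:,0]-P).round(1).tolist())))
```

```text
reproj with reported pose {'block': [-2.9, -0.4], 'puck': [-8.0, 1.2], 'nut': [-3.3, 3.1], 'cup': [-6.5, 1.1], 'scoopcorner': [-11.1, 3.6], 'scoopc2': [-0.3, -1.8]}
cam reported [ 0.6309 -0.2078  0.2903] PnP [ 0.6258 -0.2104  0.2944] rot diff deg [-0.9303  0.3018  0.1072]
res {'block': [3.3, -2.5], 'puck': [-0.5, 0.5], 'nut': [1.4, 1.5], 'cup': [-2.4, -0.9], 'scoopcorner': [-6.0, 3.1], 'scoopc2': [3.7, -1.5]}
```

Run:
```python
from h import *
s=ctrl.get_state();W=cam('wrist',s); st()
p=onz(W,(277.5,232.8),.028);print(p, proj(W,p), proj(W,[.5511,-.2875,.028]),proj(W,[.5525,-.288,.028]))
```

```text
t 14.75 p [ 0.5823 -0.2625  0.1189] yaw -39.8 z [-0.003  0.002 -1.   ] F [-0.1 -0.3  0.2] op 0.951 q [-0.58  0.29  1.73  0.    1.12  0.11]
[ 0.55634862 -0.28773349  0.028     ] [[277.5 232.8]] [[272.96696786 235.992784  ]] [[274.48097885 235.48148374]]
```

```bash
python3 -c "
from h import *
go([.554,-.288,-.032],-22)"
python3 -m jog '[{"grip":0.02,"xyz":[-0.0055,0.038,0.02],"dr":[0,0,-0.31]},{"grip":0.02,"xyz":[-0.0055,0.038,0.04],"dr":[0,0,-0.31]},{"grip":0.02,"xyz":[-0.0055,0.038,0.06],"dr":[0,0,-0.31]},{"grip":0.02,"xyz":[-0.0055,0.038,0.08],"dr":[0,0,-0.31]},{"grip":0.02,"xyz":[-0.0055,0.038,0.09],"dr":[0,0,-0.31]},{"grip":0.02,"xyz":[-0.0055,0.038,0.09],"dr":[0,0,-0.31]},{"grip":0.02,"xyz":[-0.0055,0.038,0.09],"dr":[0,0,-0.31]}]'
python3 -c "
from h import *
st();im=ctrl.read_camera('wrist'); cv2.imwrite('pics/w15.png',im[:,:,::-1]);go([.554,-.288,-.032],-22)"
```

```text
xyz [-0.0049  0.0377  0.151 ] dr [-0.0006  0.0035 -0.3113] rows~ 3.733192399079974 2.4909983933777546
time: 15.33
eef_pos: [0.5548, -0.2878, 0.0303]
tcp_rot: [0.982, -0.191, -0.001, -0.0]
contact_force: [0.3, -0.4, 0.1]
opening: 0.977
t 15.33 p [ 0.5548 -0.2878  0.0303] yaw -22.0 z [-0.001  0.001 -1.   ] F [ 0.3 -0.4  0.1] op 0.977 q [-0.64  0.37  1.81  0.    0.96 -0.26]
xyz [-0.0018 -0.0001  0.0636] dr [ 0.0002 -0.0011  0.0003] rows~ 1.5251151578371238 0.00898811684789588
```

View pics/w15.png

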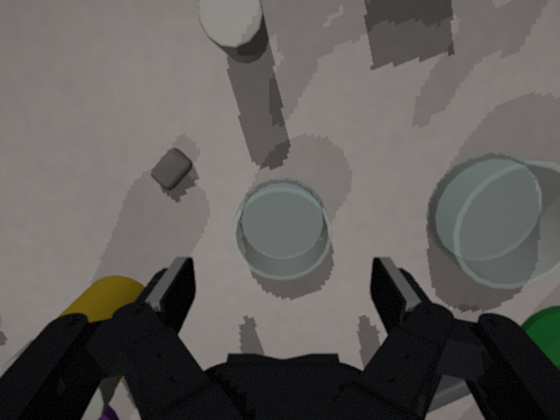

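```bash
python3 -c "
from h import *
W=cam('wrist',ctrl.get_state());print(onz(W,(284,236),.028));go([.554,-.288,-.032],-55)"
python3 -m jog '[{"grip":0.02,"xyz":[0,0,0],"dr":[0,0,0.57]},{"grip":0.02,"xyz":[0,0,0],"dr":[0,0,0.57]},{"grip":0.02,"xyz":[0,0,0.0],"dr":[0,0,0.57]},{"grip":0.02,"xyz":[0,0,0.0],"dr":[0,0,0.57]},{"grip":0.02,"xyz":[0,0,0.02],"dr":[0,0,0.57]},{"grip":0.02,"xyz":[0,0,0.04],"dr":[0,0,0.57]},{"grip":0.02,"xyz":[0,0,0.04],"dr":[0,0,0.57]},{"grip":0.02,"xyz":[0,0,0.04],"dr":[0,0,0.57]}]'
python3 -c "
from h import *
st();im=ctrl.read_camera('wrist'); cv2.imwrite('pics/w16.png',im[:,:,::-1]);go([.554,-.288,-.032],-55)"
```

```text
[ 0.55667829 -0.29056575  0.028     ]
xyz [-0.0018 -0.0001  0.0636] dr [-1.000e-04 -1.100e-03  5.762e-01] rows~ 1.5251151578371238 4.611052936502209
time: 16.05
eef_pos: [0.5548, -0.289, -0.0089]
tcp_rot: [0.888, -0.459, -0.0, -0.0]
contact_force: [0.6, -1.0, 0.0]
opening: 0.986
t 16.05 p [ 0.5548 -0.289  -0.0089] yaw -54.7 z [-0.  0. -1.] F [ 0.6 -1.   0. ] op 0.986 q [-0.64  0.43  1.82  0.    0.9   0.31]
xyz [-0.0023  0.0004  0.0241] dr [-0.0006 -0.0017  0.0055] rows~ 0.5818146288133798 0.046180351966630305
```

View pics/w16.png

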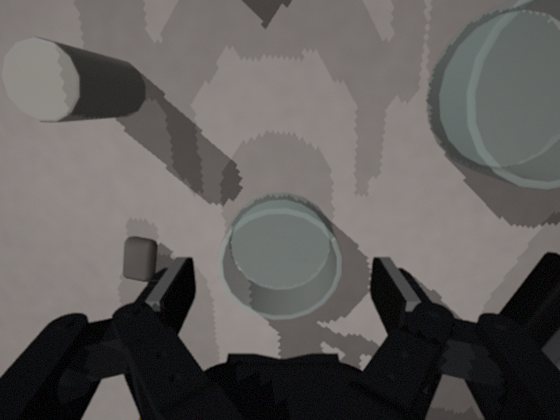

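```bash
python3 -m jog '[{"grip":0.02,"xyz":[0,0,0.01],"dr":[0,0,0]},{"grip":0.02,"xyz":[0,0,0.018],"dr":[0,0,0]},{"grip":0.02,"xyz":[0,0,0.022],"dr":[0,0,0]},{"grip":0.02,"xyz":[0,0,0.022],"dr":[0,0,0]}]'
python3 -m jog '[{"grip":0.2,"xyz":[0,0,0],"dr":[0,0,0]},{"grip":0.4,"xyz":[0,0,0],"dr":[0,0,0]},{"grip":0.4,"xyz":[0,0,0],"dr":[0,0,0]},{"grip":0.4,"xyz":[0,0,0],"dr":[0,0,0]},{"grip":0.4,"xyz":[0,0,0],"dr":[0,0,0]}]' 30
python3 -c "
from h import *
st();im=ctrl.read_camera('wrist'); cv2.imwrite('pics/w17.png',im[:,:,::-1])"
```

```text
time: 16.43
eef_pos: [0.5538, -0.2886, -0.0327]
tcp_rot: [0.888, -0.46, -0.001, -0.0]
contact_force: [-0.8, 0.5, -0.5]
opening: 0.982
time: 16.85
eef_pos: [0.5551, -0.2896, -0.0308]
tcp_rot: [0.888, -0.46, 0.001, 0.0]
contact_force: [1.3, -1.2, 0.6]
opening: 0.713
t 16.85 p [ 0.5551 -0.2896 -0.0308] yaw -54.7 z [ 0.001 -0.001 -1.   ] F [ 1.3 -1.2  0.6] op 0.713 q [-0.64  0.46  1.82 -0.    0.86  0.31]
```

View pics/w17.png

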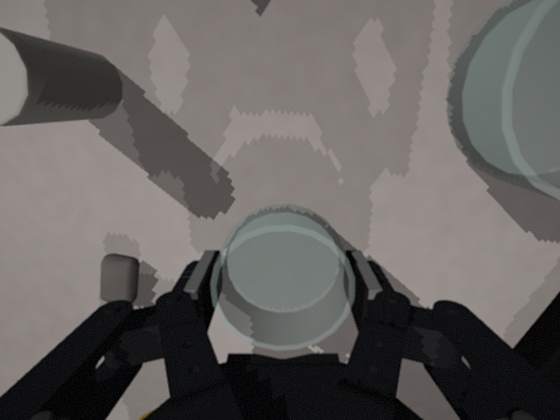

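```bash
python3 -m jog '[{"grip":0.4,"xyz":[0,0,-0.01],"dr":[0,0,0]},{"grip":0.4,"xyz":[0,0,-0.04],"dr":[0,0,0]},{"grip":0.4,"xyz":[0,0,-0.08],"dr":[0,0,0]},{"grip":0.4,"xyz":[0,0,-0.12],"dr":[0,0,0]},{"grip":0.4,"xyz":[0,0,-0.13],"dr":[0,0,0]},{"grip":0.4,"xyz":[0,0,-0.13],"dr":[0,0,0]}]'
python3 -c "
from h import *
st();im=ctrl.read_camera('wrist'); cv2.imwrite('pics/w18.png',im[:,:,::-1]);go([.535,.225,.09],-40)"
```

```text
time: 17.4
eef_pos: [0.5576, -0.2913, 0.1048]
tcp_rot: [0.888, -0.459, 0.005, 0.001]
contact_force: [0.3, -0.8, -0.5]
opening: 0.71
t 17.4 p [ 0.5576 -0.2913  0.1048] yaw -54.7 z [ 0.008 -0.006 -1.   ] F [ 0.3 -0.8 -0.5] op 0.71 q [-0.64  0.27  1.78 -0.    1.08  0.31]
xyz [-0.4324 -0.2805  0.0098] dr [-0.0008 -0.0044 -0.2567] rows~ 12.362794458905263 2.0547900968967325
```

View pics/w18.png

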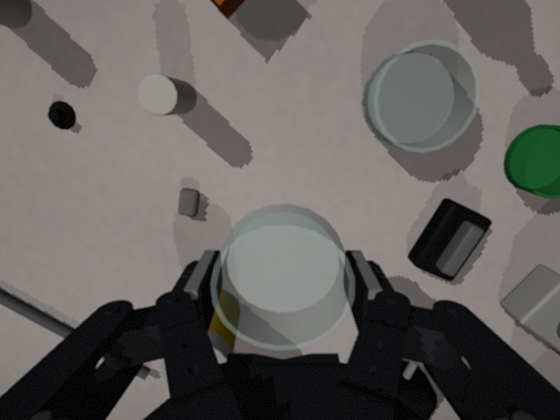

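```bash
python3 -m jog '[{"grip":0.4,"xyz":[-0.43,-0.28,0],"dr":[0,0,-0.257]},{"grip":0.4,"xyz":[-0.43,-0.28,0],"dr":[0,0,-0.257]},{"grip":0.4,"xyz":[-0.43,-0.28,0],"dr":[0,0,-0.257]},{"grip":0.4,"xyz":[-0.43,-0.28,0],"dr":[0,0,-0.257]},{"grip":0.4,"xyz":[-0.43,-0.28,0],"dr":[0,0,-0.257]},{"grip":0.4,"xyz":[-0.43,-0.28,0],"dr":[0,0,-0.257]},{"grip":0.4,"xyz":[-0.43,-0.28,0],"dr":[0,0,-0.257]},{"grip":0.4,"xyz":[-0.43,-0.28,0],"dr":[0,0,-0.257]},{"grip":0.4,"xyz":[-0.43,-0.28,0],"dr":[0,0,-0.257]},{"grip":0.4,"xyz":[-0.43,-0.28,0],"dr":[0,0,-0.257]},{"grip":0.4,"xyz":[-0.43,-0.28,0],"dr":[0,0,-0.257]},{"grip":0.4,"xyz":[-0.43,-0.28,0],"dr":[0,0,-0.257]}]'
python3 -m jog '[{"grip":0.4,"xyz":[0,-0.01,0],"dr":[0,0,0]},{"grip":0.4,"xyz":[0,-0.01,0],"dr":[0,0,0]},{"grip":0.4,"xyz":[0,-0.01,0],"dr":[0,0,0]}]'
python3 -c "
from h import *
st();im=ctrl.read_camera('wrist'); cv2.imwrite('pics/w19.png',im[:,:,::-1]);go([.535,.233,.09],-40)"
```

```text
time: 18.45
eef_pos: [0.5326, 0.2119, 0.0955]
tcp_rot: [0.94, -0.342, -0.002, 0.002]
contact_force: [0.3, 0.1, -0.9]
opening: 0.717
time: 18.7
eef_pos: [0.5404, 0.2176, 0.0963]
tcp_rot: [0.94, -0.341, -0.002, 0.001]
contact_force: [-0.0, -0.2, -0.5]
opening: 0.709
t 18.7 p [0.5404 0.2176 0.0963] yaw -39.9 z [-0.004 -0.002 -1.   ] F [-0.  -0.2 -0.5] op 0.709 q [ 0.21  0.2   1.89 -0.    1.06  0.91]
xyz [-0.0147 -0.0087  0.0067] dr [ 0.0035  0.002  -0.0001] rows~ 0.4400337863016684 0.03230573829377636
```

View pics/w19.png

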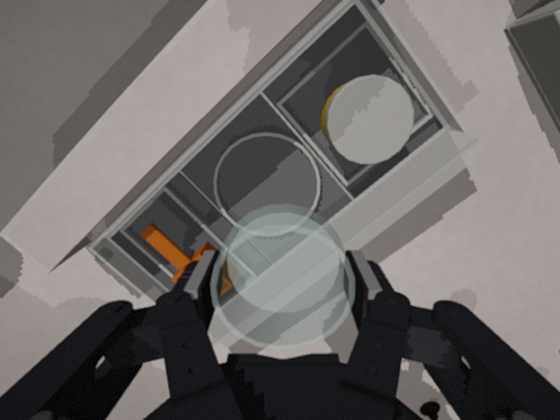

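```bash
python3 -c "
from h import *
W=cam('wrist',ctrl.get_state());a=[onz(W,q,.011) for q in [(215,184),(321,184),(267.5,132),(268,237),(268,184)]]
print(np.round(a,4)); print('can',onz(W,(370,119),.058)); print('cup held',onz(W,(283,281),.0963+.031+.028))
go([.5355,.233,-.012],-40)"
```

```text
[[0.5042 0.2618 0.011 ]
 [0.5737 0.2036 0.011 ]
 [0.5671 0.266  0.011 ]
 [0.5068 0.1954 0.011 ]
 [0.5389 0.2327 0.011 ]]
can [0.62859965 0.23063033 0.058     ]
cup held [0.54549154 0.22054593 0.1553    ]
xyz [-0.0141 -0.0094  0.1087] dr [ 0.0035  0.002  -0.0001] rows~ 2.6376366529280055 0.03230573829377636
```

```bash
python3 -m jog '[{"grip":0.4,"xyz":[-0.0135,-0.007,0.01],"dr":[0,0,0]},{"grip":0.4,"xyz":[-0.0135,-0.007,0.035],"dr":[0,0,0]},{"grip":0.4,"xyz":[-0.0135,-0.007,0.06],"dr":[0,0,0]},{"grip":0.4,"xyz":[-0.0135,-0.007,0.085],"dr":[0,0,0]},{"grip":0.4,"xyz":[-0.0135,-0.007,0.1],"dr":[0,0,0]},{"grip":0.4,"xyz":[-0.0135,-0.007,0.106],"dr":[0,0,0]},{"grip":0.4,"xyz":[-0.0135,-0.007,0.106],"dr":[0,0,0]},{"grip":0.4,"xyz":[-0.0135,-0.007,0.106],"dr":[0,0,0]}]'
python3 -c "
from h import *
st();im=ctrl.read_camera('wrist'); cv2.imwrite('pics/w20.png',im[:,:,::-1]);im=ctrl.read_camera('scene'); crop(im,340,190,490,330,4,'pics/s20.png');go([.534,.231,-.025],-40)"
```

```text
time: 19.42
eef_pos: [0.5364, 0.2309, -0.0071]
tcp_rot: [0.939, -0.343, -0.0, 0.0]
contact_force: [0.2, 0.3, -0.7]
opening: 0.711
t 19.42 p [ 0.5364  0.2309 -0.0071] yaw -40.1 z [-0. -0. -1.] F [ 0.2  0.3 -0.7] op 0.711 q [ 0.23  0.35  1.92 -0.    0.87  0.93]
xyz [-0.0022  0.0028  0.0193] dr [-0.0022 -0.0017 -0.0008] rows~ 0.47100485814083 0.02347204841124596
```

View pics/w20.png

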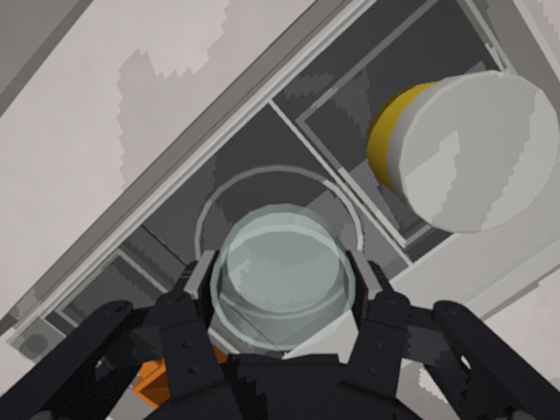

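View pics/s20.png

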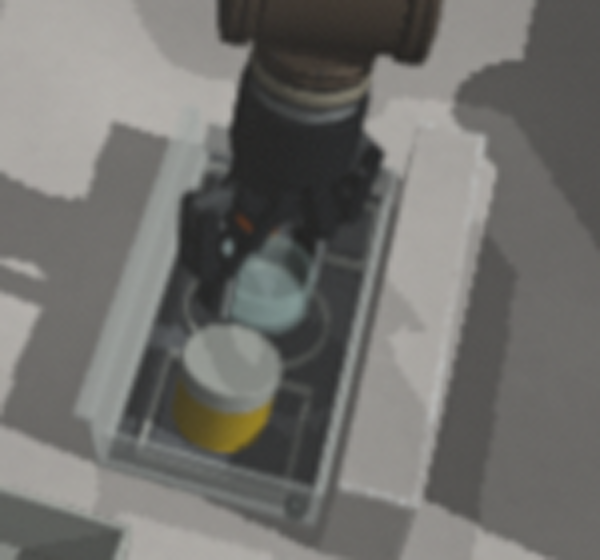

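```bash
python3 -c "
from h import *
W=cam('wrist',ctrl.get_state())
l,r,t=[onz(W,q,.011) for q in [(194,240),(363,240),(279,165)]]
R=Rdown(-40)
print(l,r,t,np.linalg.norm(l-r)); c=t+R[:,1]*.045; print('rim centre',c)
# cup bottom outer top arc at row 204
b=onz(W,(283,205),.024); print('cup centre',b+R[:,1]*.031)"
```

```text
[0.50466256 0.26625515 0.011     ] [0.57535902 0.20681574 0.011     ] [0.56688066 0.26793068 0.011     ] 0.09236358615764546
rim centre [0.53795522 0.23345868 0.011     ]
cup centre [0.53749104 0.22982405 0.024     ]
```

```bash
python3 -m jog '[{"grip":0.4,"xyz":[-0.002,-0.002,0.006],"dr":[0,0,0]},{"grip":0.4,"xyz":[-0.002,-0.002,0.012],"dr":[0,0,0]},{"grip":0.4,"xyz":[-0.002,-0.002,0.015],"dr":[0,0,0]},{"grip":0.4,"xyz":[-0.002,-0.002,0.017],"dr":[0,0,0]},{"grip":0.4,"xyz":[-0.002,-0.002,0.018],"dr":[0,0,0]},{"grip":0.4,"xyz":[-0.002,-0.002,0.018],"dr":[0,0,0]}]'
python3 -c "
from h import *
st()"
```

```text
time: 20.02
eef_pos: [0.5355, 0.235, -0.0238]
tcp_rot: [0.94, -0.342, -0.001, 0.001]
contact_force: [-5.7, -1.0, 7.9]
opening: 0.71
t 20.02 p [ 0.5355  0.235  -0.0238] yaw -40.0 z [-0.002 -0.001 -1.   ] F [-5.7 -1.   7.9] op 0.71 q [ 0.24  0.38  1.92 -0.    0.84  0.94]
```

```bash
python3 -m jog '[{"grip":0.18,"xyz":[0,0,0],"dr":[0,0,0]},{"grip":0.18,"xyz":[0,0,0],"dr":[0,0,0]},{"grip":0.18,"xyz":[0,0,0],"dr":[0,0,0]},{"grip":0.18,"xyz":[0,0,-0.01],"dr":[0,0,0]},{"grip":0.18,"xyz":[0,0,-0.03],"dr":[0,0,0]},{"grip":0.18,"xyz":[0,0,-0.07],"dr":[0,0,0]},{"grip":0.18,"xyz":[0,0,-0.11],"dr":[0,0,0]},{"grip":0.18,"xyz":[0,0,-0.15],"dr":[0,0,0]},{"grip":0.18,"xyz":[0,0,-0.15],"dr":[0,0,0]},{"grip":0.18,"xyz":[0,0,-0.15],"dr":[0,0,0]}]' 
python3 -c "
from h import *
st();im=ctrl.read_camera('wrist'); cv2.imwrite('pics/w21.png',im[:,:,::-1]);im=ctrl.read_camera('top'); crop(im,60,110,190,280,3.5,'pics/t21.png');go([.59,-.17,.13],-40)"
```

```text
time: 20.85
eef_pos: [0.5384, 0.2355, 0.1294]
tcp_rot: [0.94, -0.342, 0.004, -0.002]
contact_force: [-0.1, -0.4, -0.8]
opening: 0.822
t 20.85 p [0.5384 0.2355 0.1294] yaw -40.0 z [ 0.008  0.002 -1.   ] F [-0.1 -0.4 -0.8] op 0.822 q [ 0.24  0.16  1.86 -0.    1.11  0.94]
xyz [ 0.302   0.2749 -0.0055] dr [0.0006 0.0004 0.0002] rows~ 9.794526066577024 0.005641874014336777
```

View pics/w21.png

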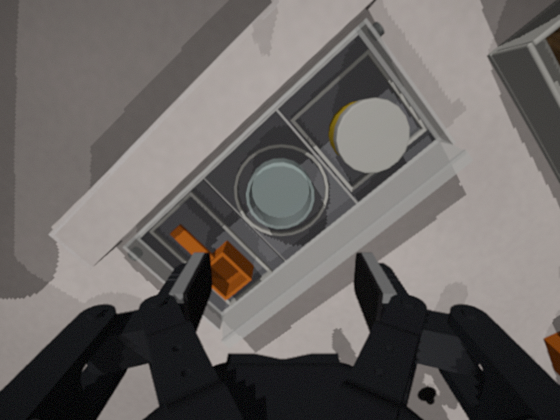

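View pics/t21.png

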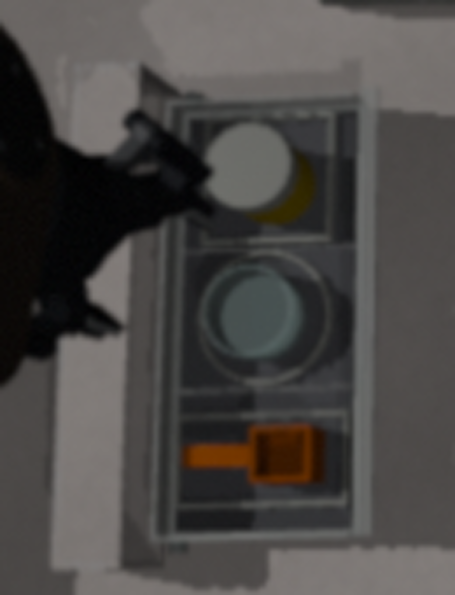

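```bash
python3 -m jog '[{"grip":0.35,"xyz":[0.295,0.285,0.01],"dr":[0,0,0]},{"grip":0.35,"xyz":[0.295,0.285,0.01],"dr":[0,0,0]},{"grip":0.35,"xyz":[0.295,0.285,0.01],"dr":[0,0,0]},{"grip":0.35,"xyz":[0.295,0.285,0.01],"dr":[0,0,0]},{"grip":0.35,"xyz":[0.295,0.285,0.01],"dr":[0,0,0]},{"grip":0.35,"xyz":[0.295,0.285,0.01],"dr":[0,0,0]},{"grip":0.35,"xyz":[0.295,0.285,0.01],"dr":[0,0,0]},{"grip":0.35,"xyz":[0.295,0.285,0.01],"dr":[0,0,0]},{"grip":0.35,"xyz":[0.295,0.285,0.01],"dr":[0,0,0]},{"grip":0.35,"xyz":[0.295,0.285,0.01],"dr":[0,0,0]},{"grip":0.35,"xyz":[0.295,0.285,0.01],"dr":[0,0,0]},{"grip":0.35,"xyz":[0.295,0.285,0.01],"dr":[0,0,0]}]' 
python3 -m jog '[{"grip":0.35,"xyz":[0,0,0],"dr":[0,0,0]},{"grip":0.35,"xyz":[0,0,0],"dr":[0,0,0]}]'
python3 -c "
from h import *
st();im=ctrl.read_camera('wrist'); cv2.imwrite('pics/w22.png',im[:,:,::-1]);go([.577,-.174,.04],-40);print(proj(cam('wrist',ctrl.get_state()),[.577,-.1744,.054]))"
```

```text
time: 21.95
eef_pos: [0.5771, -0.1743, 0.1121]
tcp_rot: [0.939, -0.344, -0.002, -0.0]
contact_force: [-0.1, 0.8, 0.3]
opening: 0.65
time: 22.12
eef_pos: [0.5778, -0.1714, 0.1133]
tcp_rot: [0.94, -0.341, -0.001, -0.0]
contact_force: [0.9, 0.6, -0.4]
opening: 0.65
t 22.12 p [ 0.5778 -0.1714  0.1133] yaw -39.9 z [-0.002  0.002 -1.   ] F [ 0.9  0.6 -0.4] op 0.65 q [-0.46  0.22  1.83  0.    1.1   0.24]
xyz [0.0011 0.0028 0.0737] dr [0.0003 0.0021 0.002 ] rows~ 1.7697506331493833 0.022956372409506574
[[282.86107251 209.70734254]]
```

View pics/w22.png

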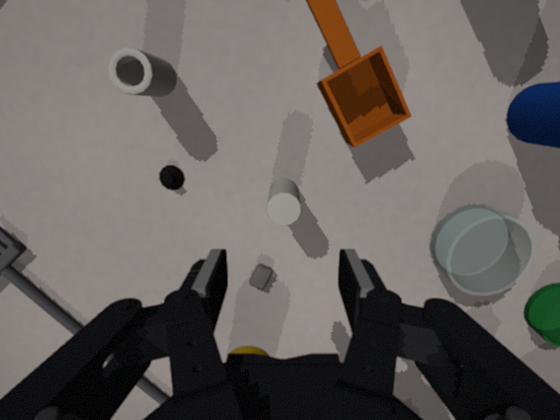

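```bash
python3 -c "
from h import *
im=cv2.imread('pics/w22.png')[:,:,::-1];crop(im,240,160,330,260,6,'pics/w22c.png')
W=cam('wrist',ctrl.get_state());p=onz(W,(284.3,207.5),.054);print(p);go([(p[0]+.577)/2,(p[1]-.1744)/2,.03],-40)"
python3 -m jog '[{"grip":0.35,"xyz":[0.002,0.002,0.03],"dr":[0,0,0]},{"grip":0.35,"xyz":[0.002,0.002,0.06],"dr":[0,0,0]},{"grip":0.35,"xyz":[0.002,0.002,0.08],"dr":[0,0,0]},{"grip":0.35,"xyz":[0.002,0.002,0.08],"dr":[0,0,0]},{"grip":0.35,"xyz":[0.002,0.002,0.08],"dr":[0,0,0]}]'
python3 -c "
from h import *
st();im=ctrl.read_camera('wrist'); cv2.imwrite('pics/w23.png',im[:,:,::-1])"
```

```text
[ 0.57904235 -0.17371748  0.054     ]
xyz [0.002  0.0021 0.0837] dr [0.0003 0.0021 0.002 ] rows~ 2.0092857877344827 0.022956372409506574
time: 22.58
eef_pos: [0.5779, -0.1741, 0.0336]
tcp_rot: [0.94, -0.341, -0.002, -0.0]
contact_force: [0.5, -0.7, 0.2]
opening: 0.648
t 22.58 p [ 0.5779 -0.1741  0.0336] yaw -39.9 z [-0.003  0.002 -1.   ] F [ 0.5 -0.7  0.2] op 0.648 q [-0.46  0.32  1.86  0.    0.96  0.24]
```

View pics/w22c.png

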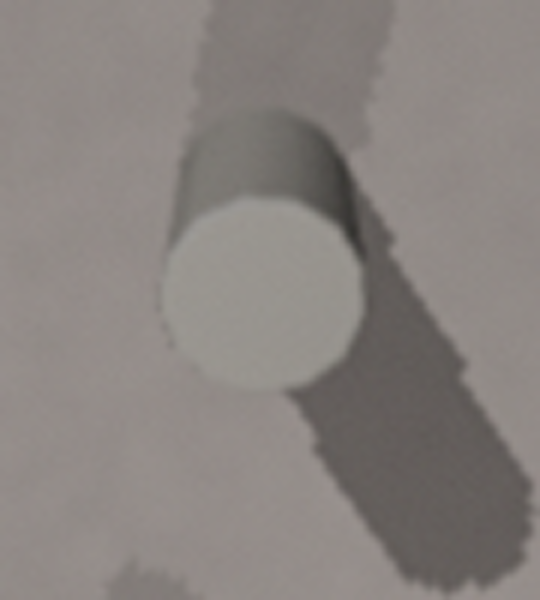

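View pics/w23.png

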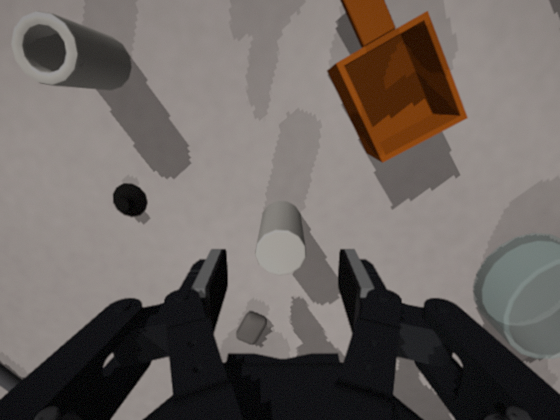

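```bash
python3 -m jog '[{"grip":0.35,"xyz":[0.0,0,0.02],"dr":[0,0,0]},{"grip":0.35,"xyz":[0,0,0.035],"dr":[0,0,0]},{"grip":0.35,"xyz":[0,0,0.038],"dr":[0,0,0]},{"grip":0.35,"xyz":[0,0,0.038],"dr":[0,0,0]}]'
python3 -c "
from h import *
st()"
python3 -m jog '[{"grip":0.55,"xyz":[0.0,0,0],"dr":[0,0,0]},{"grip":0.75,"xyz":[0,0,0],"dr":[0,0,0]},{"grip":0.75,"xyz":[0,0,0],"dr":[0,0,0]},{"grip":0.75,"xyz":[0,0,0],"dr":[0,0,0]},{"grip":0.75,"xyz":[0,0,0],"dr":[0,0,0]}]' 25
python3 -c "
from h import *
st();im=ctrl.read_camera('wrist'); cv2.imwrite('pics/w24.png',im[:,:,::-1])"
```

```text
time: 22.97
eef_pos: [0.5793, -0.1757, -0.0025]
tcp_rot: [0.94, -0.342, 0.0, 0.0]
contact_force: [0.6, -0.1, -0.4]
opening: 0.652
t 22.97 p [ 0.5793 -0.1757 -0.0025] yaw -40.0 z [ 0. -0. -1.] F [ 0.6 -0.1 -0.4] op 0.652 q [-0.46  0.38  1.87  0.    0.89  0.24]
time: 23.38
eef_pos: [0.5802, -0.1764, -0.0013]
tcp_rot: [0.94, -0.342, 0.001, 0.0]
contact_force: [-0.5, 0.1, 6.5]
opening: 0.317
t 23.38 p [ 0.5802 -0.1764 -0.0013] yaw -40.0 z [ 0.003 -0.001 -1.   ] F [-0.5  0.1  6.5] op 0.317 q [-0.46  0.38  1.87  0.    0.89  0.24]
```

View pics/w24.png

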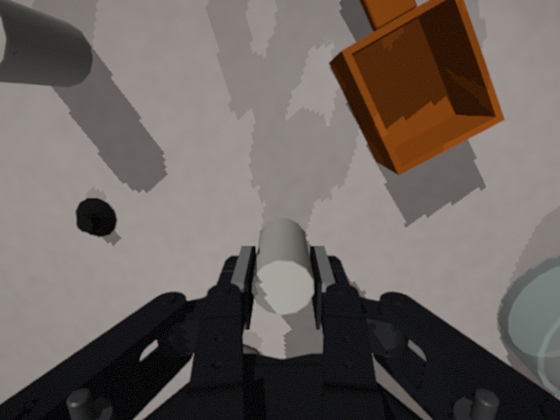

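```bash
python3 -m jog '[{"grip":0.75,"xyz":[0,0,-0.02],"dr":[0,0,0]},{"grip":0.75,"xyz":[0,0,-0.06],"dr":[0,0,0]},{"grip":0.75,"xyz":[0,0,-0.1],"dr":[0,0,0]},{"grip":0.75,"xyz":[0,0,-0.13],"dr":[0,0,0]},{"grip":0.75,"xyz":[0,0,-0.13],"dr":[0,0,0]}]'
python3 -c "
from h import *
st();go([.537,.228,.12],-40)"
python3 -m jog '[{"grip":0.75,"xyz":[-0.295,-0.283,0],"dr":[0,0,0]},{"grip":0.75,"xyz":[-0.295,-0.283,0],"dr":[0,0,0]},{"grip":0.75,"xyz":[-0.295,-0.283,0],"dr":[0,0,0]},{"grip":0.75,"xyz":[-0.295,-0.283,0],"dr":[0,0,0]},{"grip":0.75,"xyz":[-0.295,-0.283,0],"dr":[0,0,0]},{"grip":0.75,"xyz":[-0.295,-0.283,0],"dr":[0,0,0]},{"grip":0.75,"xyz":[-0.295,-0.283,0],"dr":[0,0,0]},{"grip":0.75,"xyz":[-0.295,-0.283,0],"dr":[0,0,0]},{"grip":0.75,"xyz":[-0.295,-0.283,0],"dr":[0,0,0]},{"grip":0.75,"xyz":[-0.295,-0.283,0],"dr":[0,0,0]},{"grip":0.75,"xyz":[-0.295,-0.283,0],"dr":[0,0,0]},{"grip":0.75,"xyz":[-0.295,-0.283,0],"dr":[0,0,0]}]' 
python3 -m jog '[{"grip":0.75,"xyz":[0,0,0],"dr":[0,0,0]},{"grip":0.75,"xyz":[0,0,0],"dr":[0,0,0]},{"grip":0.75,"xyz":[0,0,0],"dr":[0,0,0]}]'
python3 -c "
from h import *
st();im=ctrl.read_camera('wrist'); cv2.imwrite('pics/w25.png',im[:,:,::-1]);go([.537,.233,.10],-40)"
```

```text
time: 23.85
eef_pos: [0.5836, -0.1782, 0.1358]
tcp_rot: [0.94, -0.342, 0.008, 0.001]
contact_force: [1.2, -1.2, 1.1]
opening: 0.316
t 23.85 p [ 0.5836 -0.1782  0.1358] yaw -40.0 z [ 0.014 -0.007 -1.   ] F [ 1.2 -1.2  1.1] op 0.316 q [-0.46  0.2   1.81 -0.    1.12  0.24]
xyz [-0.297  -0.2812  0.0123] dr [-0.0035 -0.015   0.0003] rows~ 9.812738277796678 0.12359315774705411
time: 24.85
eef_pos: [0.5339, 0.2321, 0.126]
tcp_rot: [0.94, -0.34, -0.0, 0.0]
contact_force: [0.3, -1.2, -1.2]
opening: 0.317
time: 25.1
eef_pos: [0.535, 0.2291, 0.1265]
tcp_rot: [0.939, -0.343, -0.0, 0.0]
contact_force: [-0.2, 0.3, -1.0]
opening: 0.32
t 25.1 p [0.535  0.2291 0.1265] yaw -40.1 z [-0. -0. -1.] F [-0.2  0.3 -1. ] op 0.32 q [ 0.23  0.16  1.87 -0.    1.11  0.93]
xyz [-0.001  -0.0042  0.0266] dr [ 0.0002 -0.     -0.002 ] rows~ 0.6459646905515487 0.015754962787018423
```

View pics/w25.png

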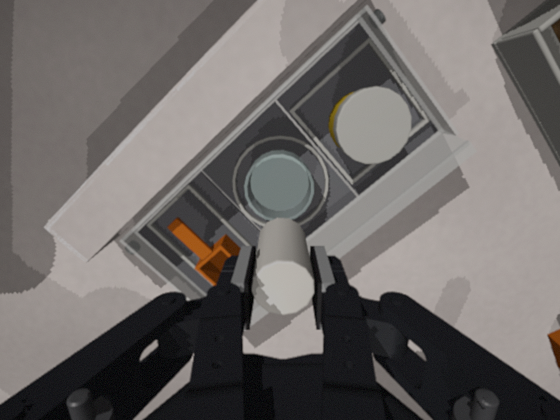

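```bash
python3 -c "
from h import *
im=cv2.imread('pics/w25.png')[:,:,::-1];crop(im,220,120,350,320,3,'pics/w25c.png')
W=cam('wrist',ctrl.get_state());print(onz(W,(280,187),.034),onz(W,(280,183),.010),onz(W,(282,183),.011)); print('block top',onz(W,(286,287),.1265+.055), 'block low', onz(W,(284,220),.1278)-Rdown(-40)[:,1]*-.014)"
```

```text
[0.53862624 0.23513324 0.034     ] [0.5370194 0.2335026 0.01     ] [0.53864073 0.2324594  0.011     ]
block top [0.53729461 0.22787913 0.1815    ] block low [0.53475439 0.22578285 0.1278    ]
```

View pics/w25c.png

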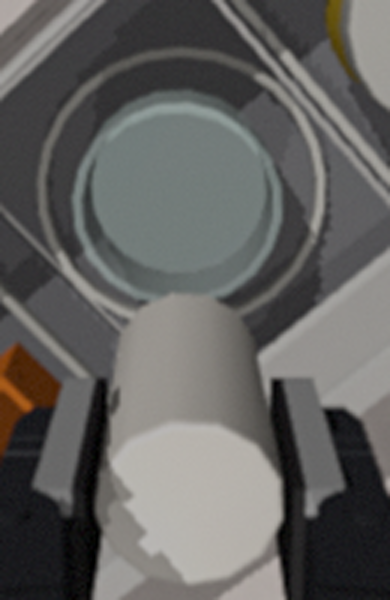

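```bash
python3 -m jog '[{"grip":0.75,"xyz":[-0.003,-0.0065,0.02],"dr":[0,0,0]},{"grip":0.75,"xyz":[-0.003,-0.0065,0.05],"dr":[0,0,0]},{"grip":0.75,"xyz":[-0.003,-0.0065,0.07],"dr":[0,0,0]},{"grip":0.75,"xyz":[-0.003,-0.0065,0.078],"dr":[0,0,0]},{"grip":0.75,"xyz":[-0.003,-0.0065,0.078],"dr":[0,0,0]},{"grip":0.75,"xyz":[-0.003,-0.0065,0.078],"dr":[0,0,0]},{"grip":0.75,"xyz":[-0.003,-0.0065,0.078],"dr":[0,0,0]}]'
python3 -c "
from h import *
st();im=ctrl.read_camera('wrist'); cv2.imwrite('pics/w26.png',im[:,:,::-1]);go([.537,.236,.010],-40)"
```

```text
time: 25.73
eef_pos: [0.5382, 0.2374, 0.0506]
tcp_rot: [0.94, -0.342, 0.001, -0.001]
contact_force: [0.4, -0.5, 0.4]
opening: 0.322
t 25.73 p [0.5382 0.2374 0.0506] yaw -40.0 z [ 0.003  0.001 -1.   ] F [ 0.4 -0.5  0.4] op 0.322 q [ 0.24  0.27  1.9  -0.    0.97  0.94]
xyz [-0.0001  0.0021  0.0408] dr [-0.003  -0.0022 -0.0003] rows~ 0.9795181059777275 0.029818011650545564
```

View pics/w26.png

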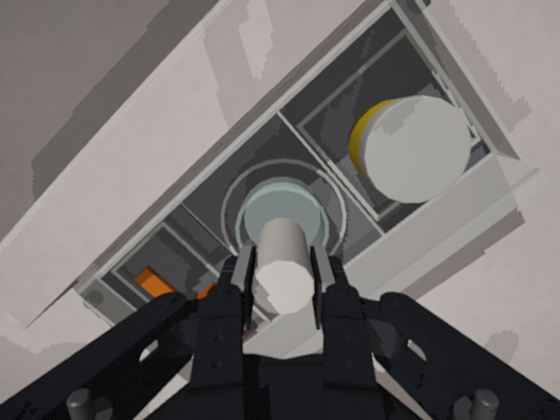

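```bash
python3 -c "
from h import *
W=cam('wrist',ctrl.get_state());y=Rdown(-40)[:,1]
print(onz(W,(283,181),.034)+y*.031,onz(W,(284,218),.052)+y*.014)"
```

```text
[0.53895839 0.23622155 0.034     ] [0.5387331  0.23513428 0.052     ]
```

Aligned within about 1 mm. Lower.

```bash
python3 -m jog '[{"grip":0.75,"xyz":[0,0,0.015],"dr":[0,0,0]},{"grip":0.75,"xyz":[0,0,0.028],"dr":[0,0,0]},{"grip":0.75,"xyz":[0,0,0.036],"dr":[0,0,0]},{"grip":0.75,"xyz":[0,0,0.039],"dr":[0,0,0]},{"grip":0.75,"xyz":[0,0,0.04],"dr":[0,0,0]},{"grip":0.75,"xyz":[0,0,0.04],"dr":[0,0,0]}]'
python3 -c "
from h import *
st();im=ctrl.read_camera('wrist'); cv2.imwrite('pics/w27.png',im[:,:,::-1])"
```

```text
time: 26.28
eef_pos: [0.5365, 0.2376, 0.0095]
tcp_rot: [0.94, -0.342, -0.001, 0.0]
contact_force: [-2.8, -0.4, 4.3]
opening: 0.315
t 26.28 p [0.5365 0.2376 0.0095] yaw -40.0 z [-0.001 -0.    -1.   ] F [-2.8 -0.4  4.3] op 0.315 q [0.24 0.33 1.91 0.   0.9  0.94]
```

View pics/w27.png

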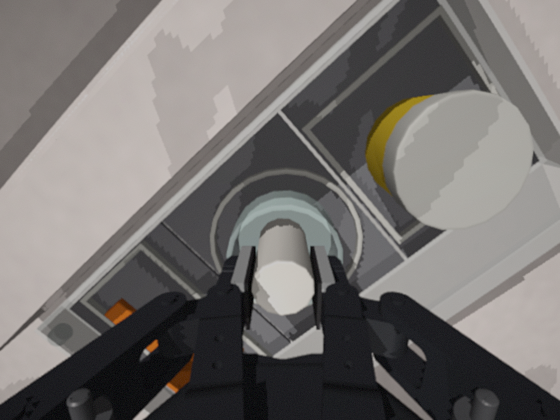

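Landed on the cup floor (4 N at z 0.0095, as expected). Release a little and rise.

```bash
python3 -m jog '[{"grip":0.55,"xyz":[0,0,0],"dr":[0,0,0]},{"grip":0.55,"xyz":[0,0,0],"dr":[0,0,0]},{"grip":0.55,"xyz":[0,0,0],"dr":[0,0,0]},{"grip":0.55,"xyz":[0,0,-0.01],"dr":[0,0,0]},{"grip":0.55,"xyz":[0,0,-0.03],"dr":[0,0,0]},{"grip":0.55,"xyz":[0,0,-0.07],"dr":[0,0,0]},{"grip":0.55,"xyz":[0,0,-0.11],"dr":[0,0,0]},{"grip":0.55,"xyz":[0,0,-0.15],"dr":[0,0,0]},{"grip":0.55,"xyz":[0,0,-0.15],"dr":[0,0,0]},{"grip":0.55,"xyz":[0,0,-0.15],"dr":[0,0,0]}]'
python3 -m jog '[{"grip":0.55,"xyz":[0.05,0.1,0],"dr":[0,0,0]},{"grip":0.55,"xyz":[0.05,0.1,0],"dr":[0,0,0]},{"grip":0.55,"xyz":[0.05,0.1,0],"dr":[0,0,0]},{"grip":0.55,"xyz":[0.05,0.1,0],"dr":[0,0,0]},{"grip":0.55,"xyz":[0.05,0.1,0],"dr":[0,0,0]},{"grip":0.55,"xyz":[0.05,0.1,0],"dr":[0,0,0]}]'
python3 -c "
from h import *
st();im=ctrl.read_camera('wrist'); cv2.imwrite('pics/w28.png',im[:,:,::-1]);im=ctrl.read_camera('top'); cv2.imwrite('pics/t28f.png',im[:,:,::-1]);crop(im,60,110,190,280,3.5,'pics/t28.png');im=ctrl.read_camera('scene'); cv2.imwrite('pics/s28f.png',im[:,:,::-1]);crop(im,340,190,490,330,4,'pics/s28.png')"
```

```text
time: 27.17
eef_pos: [0.5392, 0.238, 0.1636]
tcp_rot: [0.94, -0.342, 0.004, -0.002]
contact_force: [-0.1, 0.4, -0.9]
opening: 0.449
time: 27.67
eef_pos: [0.5101, 0.1288, 0.1578]
tcp_rot: [0.94, -0.342, -0.001, 0.0]
contact_force: [0.8, -0.8, 0.3]
opening: 0.446
t 27.67 p [0.5101 0.1288 0.1578] yaw -40.0 z [-0.002  0.    -1.   ] F [ 0.8 -0.8  0.3] op 0.446 q [ 0.05 -0.    1.98  0.    1.16  0.75]
```

View pics/w28.png

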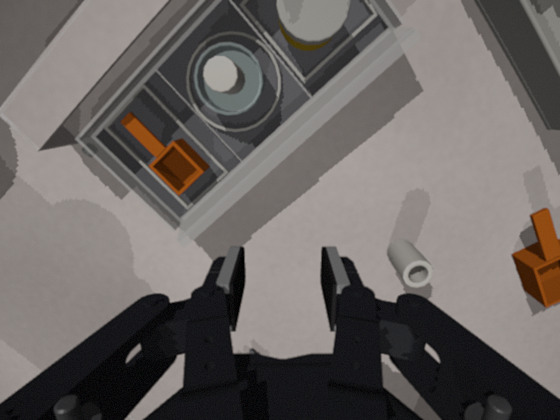

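View pics/s28.png

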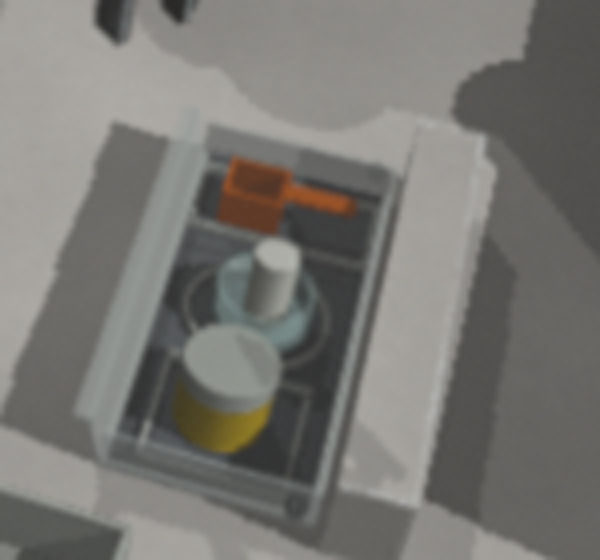

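View pics/t28f.png

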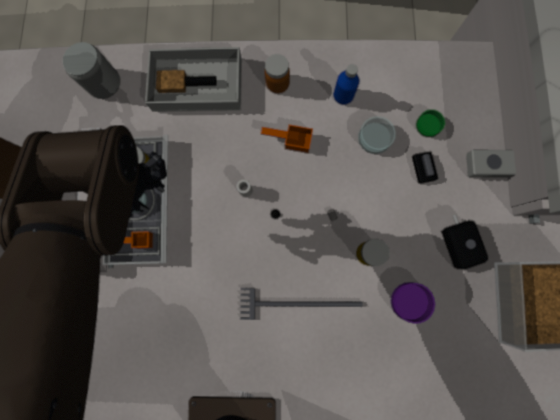

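```bash
python3 -m jog '[{"grip":0.55,"xyz":[0,0,0],"dr":[0,0,0]},{"grip":0.55,"xyz":[0,0,0],"dr":[0,0,0]},{"grip":0.55,"xyz":[0,0,0],"dr":[0,0,0]}]'
python3 -c "
from plant import ctrl
print(ctrl.sign_off())"
```

```text
time: 28.07
eef_pos: [0.5107, 0.1291, 0.1587]
tcp_rot: [0.94, -0.342, -0.0, 0.0]
contact_force: [0.4, -0.6, -0.5]
opening: 0.447
the job is handed in; nothing more can be done
None
```

The bin is packed and the job is handed in at 28 s of the 106 s allowed. I placed the small orange scoop in the long pocket, the short yellow canister in the square pocket, and the small clear glass cup in the round pocket. The solid white block went into the cup only after the cup was in its pocket.

- **Final pictures:** Wrist and scene views after the last release show the scoop flat and lengthways inside its rim, and the cup upright in the round rim with the block standing inside it. The canister is upright in the square. Its base was checked inside the square rim in the top view right after it was placed. In the final pictures, the square rim is partly out of view or hidden.
- **Look-alikes:** The tall canister, big scoop and hollow tube are at the same top-view pixels as at the start. The large clear cup and the green and purple ones have not moved either.
- **Forces:** The highest contact force I read at the end of a move was about 12.5 N, when the scoop touched down. The tool was clear of everything at hand-in.

Some checks disagreed:
- **Fingertips:** They measured about 30–35 mm behind the reported TCP. The first close on the scoop therefore caught only air above it. I lowered the gripper and redid it without disturbing the scoop.
- **Plate height:** The liner plates came out about 6 mm above the table, against the 3 mm I had first assumed. I placed the remaining things to suit.
- **Position readings:** Wrist pictures taken before the arm had settled were up to 12 mm off, so I retook the cup measurement once it was still.

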